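Touch up a weatherboard: clamp, clear, dip the brush and dab the bare patch

TASK

Get this piece of weatherboard ready and touch up its bare patch: press the hold-down clamp's handle until it snaps down and stays, and clear every wood offcut off the board into the bin. Only when that is done, pick up the paint brush, dip its bristles well down into the cup (about 2 cm below the rim), then touch the bristles on the bare patch of the board. Finally lay the brush flat in the middle of its tray again; leave the cup standing and do not disturb the torch or the wrench.

Things in the scene. Friction and masses are not known exactly. Their poses are not given: they have to be found in the camera images.
- patch (a point): centre of the round bare-wood patch, 44 mm across, flush in the grey-painted top of the board; axes as the board's
- board: grey-painted length of weatherboard, 180 mm (x) x 340 mm (y) x 18 mm, fixed flat on two cleats so that its top is 30 mm above the bench; origin on the bench under its centre, z up. The clamp stands on its -y end, hinge at (50, -135) mm, arm along -x. A wooden stop strip 12 mm high crosses it at y = -90 mm; the offcuts lie on the +y side of it
- clamp (a joint): angle of the sprung over-centre hold-down clamp arm, rad: 0 = raised (slanting up, as found), 0.5 = fully down, arm level, foot on the board. Pressed past about 0.36 it snaps down and stays; let go before that it springs back up. Takes about 8 N at the handle pad
- clamp_pad (a point): middle of the top of the clamp's black handle pad (52 x 36 mm, 18 mm thick), 122 mm from the hinge; about 142 mm above the bench when raised, 84 mm when down; the pad is on the robot's side of the hinge and moves in an arc; x runs along the arm towards the hinge, z is square to its top
- bin: open grey metal bin, fixed, 170 x 170 mm, 80 mm high, walls and floor 4 mm; origin under its centre on the bench
- tray: shallow open aluminium tray, fixed, 120 mm (x) x 220 mm (y), 16 mm high, walls and floor 4 mm; origin under its centre on the bench; the brush lies in it
- brush: flat paint brush lying along its own x axis, 170 mm long: wooden handle 105 mm long, 20 mm wide (y), 14 mm thick (z) from x = -85 to 20 mm, steel ferrule 28 mm wide to x = 50, stiff bristles 27 mm wide, 10 mm thick to x = 85 mm; origin in the middle of its length on the underside; about 60 g, balanced near its origin
- brush_grip (a point): middle of the brush, on the wooden handle (20 mm wide), 7 mm above the underside; a good place to grip; same axes as the brush
- brush_tip (a point): end of the bristles, 85 mm from the brush's origin along its x, 7 mm above the underside; same axes as the brush
- cup: low open plastic cup standing on the bench, 90 mm across the rim, 72 mm at the foot, 60 mm high, wall 3 mm, floor 4 mm; loose; origin under its centre, z up
- cup_rim (a point): centre of the cup's mouth, 60 mm above its underside
- torch: black plastic torch standing on its head, 135 mm high, 48 mm across; bystander; origin under its centre
- wrench: steel wrench, 180 mm, lying beyond the board; bystander; origin at its middle
- offcut1: wood offcut, a block 38 x 24 x 18 mm (x, y, z); origin at the centre of its underside; may be absent
- offcut2: wood offcut, a block 30 x 26 x 20 mm (x, y, z); origin at the centre of its underside; may be absent
- offcut3: wood offcut, a flat block 46 x 22 x 14 mm (x, y, z); origin at the centre of its underside; may be absent
- offcut4: wood offcut, a round dowel end, diameter 28 mm, 18 mm tall along its z; origin at the centre of its underside; may be absent
- offcut5: wood offcut, a stepped block 34 x 20 mm (x, y) and 12 mm high, with a 10 mm higher step on its -x half; grip it across y (20 mm); origin at the centre of its underside; may be absent
- offcut6: wood offcut, a bar end 42 x 20 x 20 mm (x, y, z); origin at the centre of its underside; may be absent

How it is judged:
On the way, in this order (a step that is already met when the one before it is completed fails the run):
1. every offcut is in the bin and the clamp is held down (x of offcut1 in the frame of bin between -0.083 and 0.083 m and y of offcut1 in the frame of bin between -0.083 and 0.083 m and z of offcut1 in the frame of bin between -0.005 and 0.065 m and x of offcut2 in the frame of bin between -0.083 and 0.083 m and y of offcut2 in the frame of bin between -0.083 and 0.083 m and z of offcut2 in the frame of bin between -0.005 and 0.065 m and x of offcut3 in the frame of bin between -0.083 and 0.083 m and y of offcut3 in the frame of bin between -0.083 and 0.083 m and z of offcut3 in the frame of bin between -0.005 and 0.065 m and x of offcut4 in the frame of bin between -0.083 and 0.083 m and y of offcut4 in the frame of bin between -0.083 and 0.083 m and z of offcut4 in the frame of bin between -0.005 and 0.065 m and x of offcut5 in the frame of bin between -0.083 and 0.083 m and y of offcut5 in the frame of bin between -0.083 and 0.083 m and z of offcut5 in the frame of bin between -0.005 and 0.065 m and x of offcut6 in the frame of bin between -0.083 and 0.083 m and y of offcut6 in the frame of bin between -0.083 and 0.083 m and z of offcut6 in the frame of bin between -0.005 and 0.065 m and value of joint clamp above 0.44 rad), for 0.3 s.
2. the held brush's bristle tip is inside the cup, at least 12 mm below the rim (horizontal distance between brush_tip and cup_rim below 0.042 m and z of brush_tip in the frame of cup_rim between -0.06 and -0.012 m and contact force between the fingers and brush above 0.5 N and angle between cup's own z axis and vertical below 0.2 rad), for 0.2 s.
3. the held brush touches the board with its bristle tip on the bare patch (horizontal distance between brush_tip and patch below 0.025 m and z of brush_tip in the frame of patch below 0.015 m and contact force between brush and board above 0.3 N and contact force between the fingers and brush above 0.5 N), for 0.15 s.
At the end, for the whole second after the job is handed in: Every offcut present lies inside the bin below its rim, the clamp is down (over 0.44 rad), the brush lies flat and still in the tray (its middle within 50 mm of the tray's middle across it and 60 mm along it), and the cup stands upright on the bench (all of step 1 and x of brush in the frame of tray between -0.05 and 0.05 m and y of brush in the frame of tray between -0.06 and 0.06 m and z of brush in the frame of tray between -0.002 and 0.03 m and angle between brush's own x axis and vertical between 1.3 and 1.85 rad and linear speed of brush below 0.02 m/s and angle between cup's own z axis and vertical below 0.2 rad and height (world z) of cup below 0.01 m); the robot touches nothing.
It fails at once if the torch was knocked over or pushed more than 30 mm (distance of torch from where it was at the start of the episode above 0.03 m or angle between torch's own z axis and vertical above 0.5 rad).
It fails at once if the wrench was moved more than 30 mm (distance of wrench from where it was at the start of the episode above 0.03 m).
It fails at once if the cup was tipped over (angle between cup's own z axis and vertical above 0.8 rad).
Of offcut1, offcut2, offcut3, offcut4, offcut5, offcut6 only 4 to 6 are there at a start; the rules pass over those that are not, and their reading is None.
At some moment in a run one of offcut1, offcut2, offcut3, offcut4, offcut5, offcut6 may be knocked a few centimetres aside while the robot is not near it.
Once in a run the grip may slacken for a moment while it holds something.
It also fails if it takes over 210 s, if anything falls off the work surface, if the arm or the gripper's body presses on something with over 40 N, if the wrist force passes 120 N, or if a joint passes its speed limit or range.

ROBOT

A 7-joint arm with a two-finger parallel gripper is mounted at the origin on the work surface. World frame = base frame: x ahead of the robot, y to its left, z up, the work surface at z = 0. Lengths are in m, angles in rad, forces in N, time in s.
With the tool pointing down it reaches from about 0.425 to 0.825 m from the base axis. Payload 3.6 kg.
Tool frame: the origin (TCP) lies on the centre line of the jaws, within the pads' length; the fingertips stand 8 mm ahead of it and the grasp point (between the pads) lies 11 mm behind it; z points along the fingers, y is the direction in which the jaws open and shut (so a half turn about z gives the same grasp; the last joint's range is limited). The gripper opens to 93 mm and grips with 3 to 60 N. Pads are 15 mm wide; open, the fingers measure 128 mm over their backs; the gripper's body (75 mm by 188 mm) begins 65 mm behind the grasp point.
Start: joints at [-1.321, 0.615, -0.013, 1.423, 0.008, 1.103, -0.04], TCP at [0.178, 0.625, 0.227] pointing down, gripper open.
Joint ranges: [-3.12, 3.12], [-0.3, 2.06], [-1.34, 1.32], [0.26, 2.42], [-1.36, 4.5], [0.01, 1.98], [-2.84, 2.84]. Speed limits (rad/s): [2.79, 2.79, 3.14, 3.14, 3.14, 3.14, 3.14].

INTERFACE

Orientations are given as a 3x3 rotation matrix whose columns are the frame's x, y, z axes.
In Python, from rig import ctrl gives the robot as it stands.
- The arm moves only by the tool servo_tool, never from a script. Its argument "rows" is a list of rows, each an object with "xyz": the shift along the tool's x, y, z in m, a list of three; "twist": the turn about the tool's z in degrees; "claw": the finger opening in m, from 0 to 0.093. In form: [{"xyz": [x, y, z], "twist": twist, "claw": claw}, ...]. A call has 1 to 8 rows; each row is the pose to reach, as a shift and turn from the pose measured when the call began, along the tool's axes at that moment; what a row does not reach only later rows make up. A row lasts 1/10 s, in which the tool goes at most 50 mm and 8.59 degrees, less where a joint would pass 70% of its speed; a pose out of reach is approached as far as the arm can. A call with a gripper value outside its range is refused whole. The fingers move at their own pace and stop on an object; "grip_force" is the grip in N (left out, the last holds). Time passes only in rows, so rows that repeat a pose let the fingers close. It gives the time, the measured TCP pose, the force and the opening at its end, in the units of the state.
- ctrl.state(): the state, without advancing time (a new reading comes with each control period).
- ctrl.get_image(name): name is "scene" or "top"; returns the picture (384x512x3 uint8, red, green, blue); there is no depth.
- ctrl.camera_model(name): a dict with "fx", "fy", "cx", "cy" (pixels), "k1" (the pictures are not rectified: a ray, as slopes to the right and down, at radius r is drawn at 1 + k1 r^2 times it, then the intrinsics apply), "pose" (4x4, takes a point from camera to world coordinates). Camera axes: x right, y down, z forward; pixel columns grow to the right and rows downward; lengths in m; the calibration is good to about 2 mm. A picture is of the moment at which its call begins. camera_model takes no time and is no camera call.
- ctrl.sign_off(): hands the job in, once; it reports no verdict.
The state is a dict: "clock": time; "joint_pos": joint angles; "joint_velocities": joint speeds; "tau": joint torques, N m; "tcp_pos": TCP position; "tool_rot": TCP orientation; "force": force on the tool from outside, world axes, zero at the start; "wrist_torque": the same for the moment, N m; "gripper_width": opening from 0.0 (shut) to 1.0 (fully open).
Only numpy, scipy, OpenCV 4.12 (cv2) and the standard library are available. Lean on these libraries where they do the work, as an engineer would, in place of code of your own. Each camera call takes 0.05 s, during which the arm holds its last target.

## Working session

There is one attempt and no reset: what is moved stays moved. The work goes in short steps, Python scripts to look and compute and a tool call to move; the robot and the scene stay as the last step left them, time stands still between calls to the robot, and variables do not carry over. Pictures are saved under pics/ and viewed, and the job is handed in when it is done.

Besides the shell and the picture viewer there is one more tool, called after "Call:" as name(argument=value, ...), one argument or row to a line, values as JSON. servo_tool: Moves the arm, as the interface text tells. Its arguments: {"type":"object","properties":{"rows":{"type":"array"},"grip_force":{"type":"number"}},"required":["rows"]}

```bash
ls; mkdir -p pics; cat > h.py <<'E'
import numpy as np, cv2
from rig import ctrl
def snap(name,fn):
    im=ctrl.get_image(name); cv2.imwrite('pics/'+fn,cv2.cvtColor(im,cv2.COLOR_RGB2BGR)); return im
def ray(name,u,v):
    m=ctrl.camera_model(name); x=(u-m['cx'])/m['fx']; y=(v-m['cy'])/m['fy']
    rd=np.hypot(x,y); r=rd
    for _ in range(30): r=rd/(1+m['k1']*r*r)
    s=r/rd if rd>0 else 1
    P=np.array(m['pose']); d=P[:3,:3]@np.array([x*s,y*s,1]); return P[:3,3],d
def pt(name,u,v,z):
    o,d=ray(name,u,v); return o+d*(z-o[2])/d[2]
def proj(name,p):
    m=ctrl.camera_model(name); P=np.array(m['pose']); q=P[:3,:3].T@(np.array(p)-P[:3,3]); x,y=q[:2]/q[2]
    f=1+m['k1']*(x*x+y*y); return np.array([m['cx']+m['fx']*x*f,m['cy']+m['fy']*y*f])
def totool(dw):
    return np.array(ctrl.state()['tool_rot']).T@np.array(dw)
E
python3 - <<'E'
from h import *
np.set_printoptions(precision=4,suppress=True)
for n in('scene','top'):
    snap(n,n+'0.png'); print(ctrl.camera_model(n))
print(ctrl.state())
E
```

```text
pics
{'fx': 466.6691986115042, 'fy': 466.6691986115042, 'cx': 251.8304119660471, 'cy': 189.56293037856753, 'k1': 0.00017827714267699236, 'pose': array([[-0.11  ,  0.6841, -0.7211,  1.4762],
       [ 0.9938,  0.0882, -0.0679,  0.1094],
       [ 0.0172, -0.7241, -0.6895,  0.951 ],
       [ 0.    ,  0.    ,  0.    ,  1.    ]])}
{'fx': 389.61132347410523, 'fy': 389.61132347410523, 'cx': 252.87810149886266, 'cy': 190.82455271006384, 'k1': 0.010607181661323479, 'pose': array([[-0.0167, -0.9872,  0.1587,  0.4167],
       [-0.9998,  0.0182,  0.0079,  0.0321],
       [-0.0107, -0.1585, -0.9873,  1.2697],
       [ 0.    ,  0.    ,  0.    ,  1.    ]])}
{'clock': 0.1, 'joint_pos': array([-1.3205,  0.6158, -0.0126,  1.4247,  0.0081,  1.1034, -0.0404]), 'joint_velocities': array([-0.0006,  0.0005,  0.0006, -0.004 , -0.0006,  0.0007,  0.0012]), 'tau': array([  0.0015, -46.0041,   0.2099, -16.6246,  -0.0612,   0.0169,
         0.0001]), 'tcp_pos': array([0.1774, 0.6246, 0.2256]), 'tool_rot': array([[-0.962 ,  0.2732, -0.0006],
       [ 0.2732,  0.962 , -0.0022],
       [-0.    , -0.0023, -1.    ]]), 'force': array([-0.9298,  0.051 ,  0.1749]), 'wrist_torque': array([ 0.021 ,  0.047 , -0.0389]), 'gripper_width': 0.999910623963026}
```

```bash
python3 -c "
import cv2
for n in('scene','top'):
    i=cv2.imread('pics/'+n+'0.png');cv2.imwrite('pics/'+n+'0b.png',cv2.resize(i,(800,600),interpolation=2))"
```

```text
(no output)
```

View pics/scene0b.png

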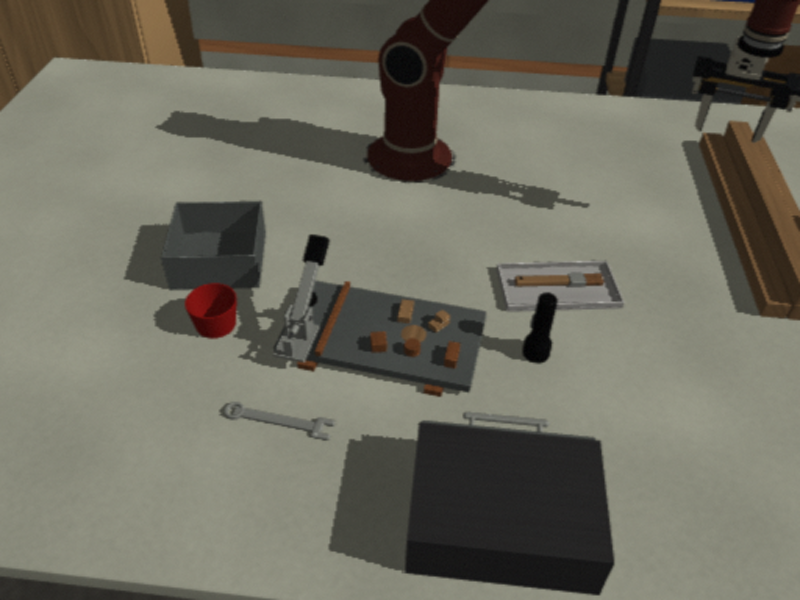

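View pics/top0b.png

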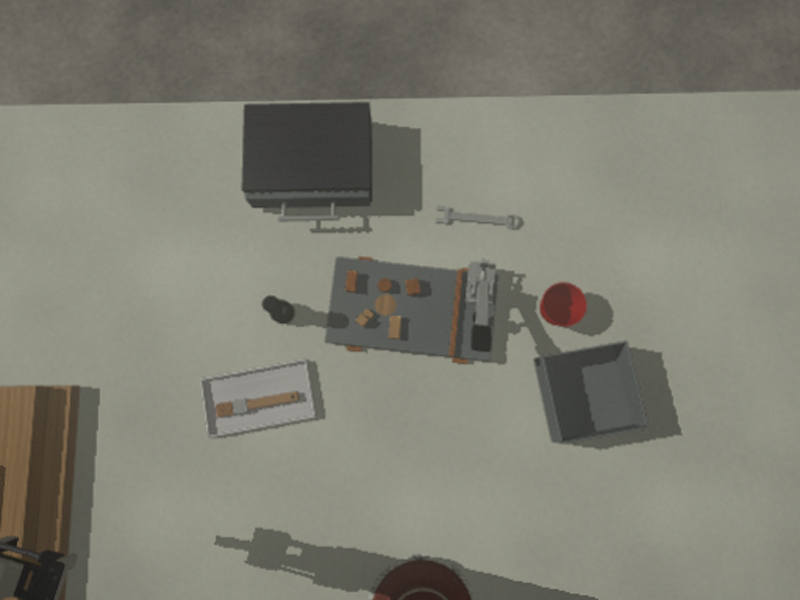

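```bash
python3 - <<'E'
import cv2
i=cv2.imread('pics/top0.png')
c=i[155:240,195:350]; cv2.imwrite('pics/topc.png',cv2.resize(c,(775,425),interpolation=2))
i=cv2.imread('pics/scene0.png')
c=i[145:260,165:325]; cv2.imwrite('pics/scenec.png',cv2.resize(c,(800,575),interpolation=2))
E
```

```text
(no output)
```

View pics/topc.png

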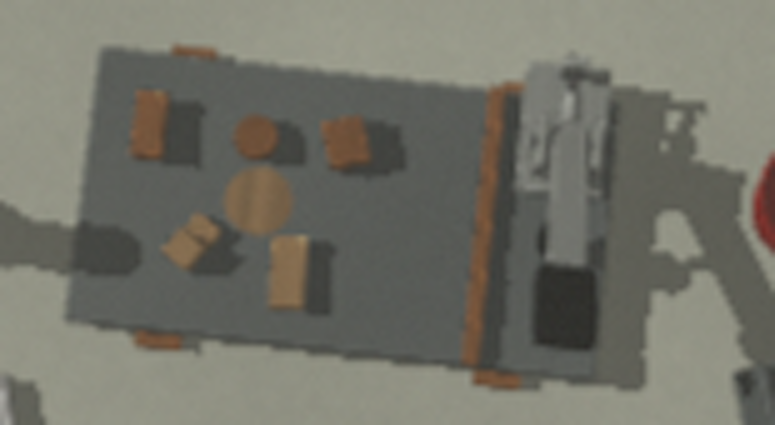

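View pics/scenec.png

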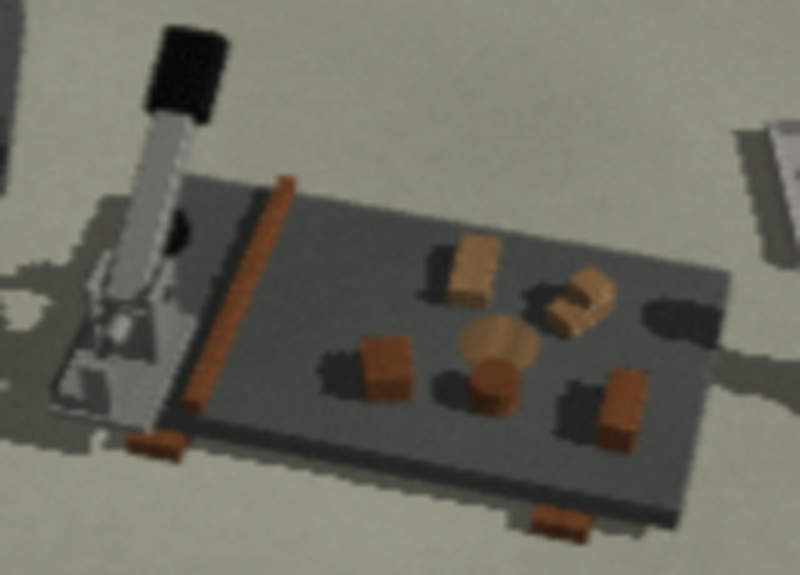

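```bash
cat > m.py <<'E'
from h import *
np.set_printoptions(precision=4,suppress=True)
def blobs(fn,n,box,z=0.049,lo=None,minA=25):
    im=cv2.imread('pics/'+fn); hsv=cv2.cvtColor(im,cv2.COLOR_BGR2HSV)
    m=((hsv[...,1]>90)&(hsv[...,2]>60)&(hsv[...,0]<22)).astype('uint8')
    k=np.zeros_like(m);k[box[1]:box[3],box[0]:box[2]]=1; m*=k
    c,_=cv2.findContours(m,cv2.RETR_EXTERNAL,cv2.CHAIN_APPROX_NONE)
    for q in c:
        a=cv2.contourArea(q)
        if a<minA: continue
        W=np.array([pt(n,u,v,z)[:2] for u,v in q[:,0]])
        r=cv2.minAreaRect((W*1000).astype('float32')); 
        b=cv2.boxPoints(r); e=b[1]-b[0]; f=b[2]-b[1]
        l=e if np.hypot(*e)>np.hypot(*f) else f
        print('px',q[:,0].mean(0).round(1),'area',a,'c',np.round(r[0],1),'size',np.round(r[1],1),'long axis deg',round(np.degrees(np.arctan2(l[1],l[0]))%180,1))
E
python3 - <<'E'
from m import *
blobs('top0.png','top',(195,155,350,240))
for n,u,v in [(n,195+u/5-.4,155+v/5-.4) for n,u,v in[('bl',103,48),('br',68,320),('stop top',498,90),('stop bot',475,362),('patch',258,202)]]:
    print(n,pt('top',u,v,.03 if 'stop' not in n else .042))
for n,u,v in [('board near right',680,525),('far right',730,270),('patch',500,340)]:
    print(n,pt('scene',165+u/5-.4,145+v/5-.4,.03))
# pad corners top
for u,v in[(540,265),(597,265),(595,348),(534,345)]: print(pt('top',195+u/5-.4,155+v/5-.4,.142))
for u,v in[(165,28),(228,40),(205,122),(147,108)]: print('sc',pt('scene',165+u/5-.4,145+v/5-.4,.142))
im=cv2.imread('pics/top0.png')
print(im[180,247],im[197,252],im[195,247])
E
```

```text
px [252.4 209. ] area 57.0 c [553.5  44.1] size [15.8 41.2] long axis deg 179.0
px [233.2 202.6] area 34.5 c [576.8 105.3] size [15.8 29.1] long axis deg 134.4
px [246.3 194.7] area 98.5 c [601.6  62.3] size [34.9 35.3] long axis deg 179.1
px [347.9 195.5] area 36.0 c [ 592.8 -256.5] size [ 9.4 54.3] long axis deg 176.8
px [263.6 183.1] area 59.0 c [637.7   6.9] size [30.5 24.8] long axis deg 12.7
px [245.7 182.2] area 40.5 c [641.5  64. ] size [23.1 24.3] long axis deg 115.9
px [224.6 179.5] area 64.0 c [651.2 131.6] size [19.4 42.9] long axis deg 173.4
px [291.6 198.3] area 110.5 c [584.7 -79.7] size [ 15.6 178.5] long axis deg 169.8
bl [0.7062 0.1635 0.03  ]
br [0.5289 0.1861 0.03  ]
stop top [ 0.6709 -0.0917  0.042 ]
stop bot [ 0.4969 -0.0714  0.042 ]
patch [0.6028 0.0638 0.03  ]
board near right [0.716  0.1652 0.03  ]
far right [0.5286 0.1868 0.03  ]
patch [0.599  0.0632 0.03  ]
[ 0.5459 -0.1025  0.142 ]
[ 0.5454 -0.1356  0.142 ]
[ 0.4972 -0.1324  0.142 ]
[ 0.4996 -0.0974  0.142 ]
sc [ 0.4933 -0.1354  0.142 ]
sc [ 0.4991 -0.0994  0.142 ]
sc [ 0.5679 -0.0995  0.142 ]
sc [ 0.5607 -0.1318  0.142 ]
[ 58  80 109] [ 71  92 112] [ 80 106 130]
```

```bash
python3 - <<'E'
from m import *
def T(u,v,z,s=0.64): return pt('top',u*s-.2,v*s-.2,z)
def S(u,v,z,s=0.64): return pt('scene',u*s-.2,v*s-.2,z)
print('torch base(scene)',S(538,350,0.01),'torch top(scene)',S(546,299,.135),'torch top(top)',T(270,303,.135),'base(top)',T(284,313,.02))
print('toolbox handle top',T(283,218,.05),T(337,216,.05),'scene',S(465,415,.05),S(546,422,.05))
print('bin rim',[T(*p,.08) for p in((535,358),(626,342),(647,425),(560,440))])
print('tray rim',[T(*p,.016) for p in((202,378),(308,360),(324,418),(210,437))])
print('cup rim',T(563,305,.06),S(212,300,.06))
print('brush tip',T(217,408,.01),'tail',T(300,397,.01))
print('planks',T(78,386,.1),T(63,560,.1),S(700,140,.1),S(770,312,.05))
E
python3 - <<'E'
import cv2
i=cv2.imread('pics/top0.png')
c=i[205:295,110:220]; cv2.imwrite('pics/trayc.png',cv2.resize(c,(770,630)[:2],interpolation=2)[:600])
E
```

```text
torch base(scene) [0.5946 0.2814 0.01  ] torch top(scene) [0.5971 0.2752 0.135 ] torch top(top) [0.5948 0.2783 0.135 ] base(top) [0.5914 0.2738 0.02  ]
toolbox handle top [0.7863 0.2725 0.05  ] [0.7884 0.1603 0.05  ] scene [0.782  0.1581 0.05  ] [0.78   0.2814 0.05  ]
bin rim [array([ 0.4858, -0.2275,  0.08  ]), array([ 0.5139, -0.4055,  0.08  ]), array([ 0.3553, -0.433 ,  0.08  ]), array([ 0.3298, -0.2665,  0.08  ])]
tray rim [array([0.4607, 0.4409, 0.016 ]), array([0.4935, 0.224 , 0.016 ]), array([0.376 , 0.1908, 0.016 ]), array([0.3424, 0.4207, 0.016 ])]
cup rim [ 0.5918 -0.2933  0.06  ] [ 0.5941 -0.2934  0.06  ]
brush tip [0.3996 0.4101 0.01  ] tail [0.4188 0.2408 0.01  ]
planks [0.4469 0.6496 0.1   ] [0.1334 0.6552 0.1   ] [-0.0001  0.6432  0.1   ] [0.4882 0.6876 0.05  ]
```

View pics/trayc.png

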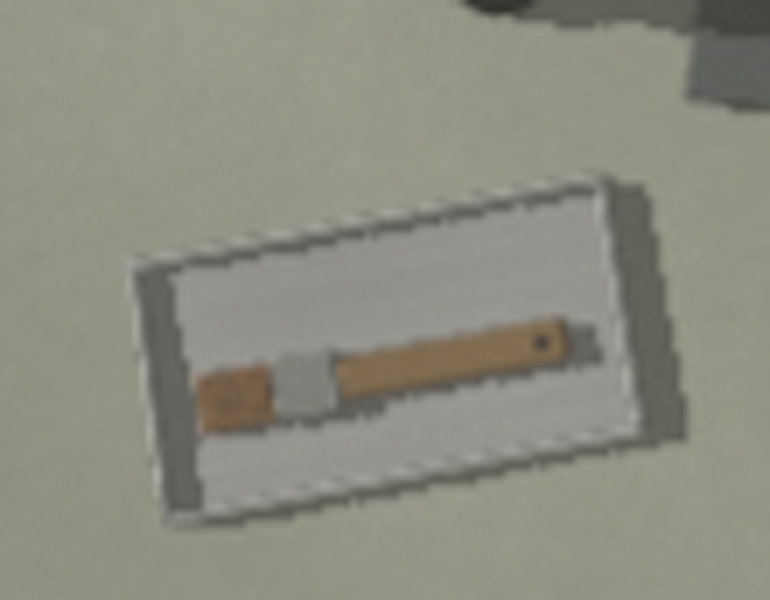

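```bash
cat > go.py <<'E'
import sys
from h import *
np.set_printoptions(precision=4,suppress=True)
# go.py x y z [jawdeg]: deltas in tool axes
s=ctrl.state(); R=np.array(s['tool_rot']); p=np.array(s['tcp_pos'])
a=[float(v) for v in sys.argv[1:]]
phi=np.degrees(np.arctan2(R[1,1],R[0,1]))
print('t',s['clock'],'tcp',p,'jaw',round(phi%180,1),'F',np.array(s['force']),'w',round(s['gripper_width']*93,1),'j7',round(s['joint_pos'][6],2))
for i in range(0,len(a),4):
    d=R.T@(np.array(a[i:i+3])-p); tw=-((a[i+3]-phi+90)%180-90)
    print('xyz',d.round(4),'twist',round(tw,1),'dist',round(np.linalg.norm(d),3))
E
python3 go.py .48 .3 .25 83  .515 -.119 .2 83
```

```text
t 0.1 tcp [0.1774 0.6246 0.2256] jaw 74.1 F [-0.9298  0.051   0.1749] w 93.0 j7 -0.04
xyz [-0.3797 -0.2296 -0.0239] twist -8.9 dist 0.444
xyz [-0.5279 -0.623   0.027 ] twist -8.9 dist 0.817
```

Call:
servo_tool(
  rows=[
    {"xyz": [0, 0, -0.03], "twist": 0, "claw": 0},
    {"xyz": [-0.38, -0.23, -0.03], "twist": -9, "claw": 0},
    {"xyz": [-0.38, -0.23, -0.03], "twist": -9, "claw": 0},
    {"xyz": [-0.38, -0.23, -0.03], "twist": -9, "claw": 0},
    {"xyz": [-0.38, -0.23, -0.03], "twist": -9, "claw": 0},
    {"xyz": [-0.38, -0.23, -0.03], "twist": -9, "claw": 0},
    {"xyz": [-0.38, -0.23, -0.03], "twist": -9, "claw": 0},
    {"xyz": [-0.38, -0.23, -0.03], "twist": -9, "claw": 0},
  ],
)

```text
clock: 0.9
tcp_pos: [0.4169, 0.3667, 0.2558]
tool_rot: [[-0.993, 0.119, -0.001], [0.119, 0.993, -0.003], [0.001, -0.003, -1.0]]
force: [-0.1, 1.0, 0.6]
gripper_width: 0.361
```

```bash
python3 go.py .48 .3 .25 83  .515 -.119 .2 83
```

```text
t 0.9 tcp [0.4169 0.3667 0.2558] jaw 83.2 F [-0.129   1.042   0.6266] w 33.6 j7 0.68
xyz [-0.0706 -0.0586  0.0059] twist 0.2 dist 0.092
xyz [-0.1553 -0.4703  0.057 ] twist 0.2 dist 0.499
```

Call:
servo_tool(
  rows=[
    {"xyz": [-0.155, -0.47, 0.057], "twist": 0, "claw": 0},
    {"xyz": [-0.155, -0.47, 0.057], "twist": 0, "claw": 0},
    {"xyz": [-0.155, -0.47, 0.057], "twist": 0, "claw": 0},
    {"xyz": [-0.155, -0.47, 0.057], "twist": 0, "claw": 0},
    {"xyz": [-0.155, -0.47, 0.057], "twist": 0, "claw": 0},
    {"xyz": [-0.155, -0.47, 0.057], "twist": 0, "claw": 0},
    {"xyz": [-0.155, -0.47, 0.057], "twist": 0, "claw": 0},
    {"xyz": [-0.155, -0.47, 0.057], "twist": 0, "claw": 0},
  ],
)

```text
clock: 1.7
tcp_pos: [0.4948, -0.0229, 0.2108]
tool_rot: [[-0.993, 0.119, -0.001], [0.119, 0.993, -0.003], [0.001, -0.003, -1.0]]
force: [0.6, 1.3, -0.7]
gripper_width: 0.005
```

Call:
servo_tool(
  rows=[
    {"xyz": [0, 0, 0], "twist": 0, "claw": 0},
  ],
)

```text
clock: 1.8
tcp_pos: [0.4947, -0.0319, 0.2101]
tool_rot: [[-0.991, 0.133, -0.002], [0.133, 0.991, -0.008], [0.001, -0.008, -1.0]]
force: [-0.5, 0.7, 0.5]
gripper_width: 0.003
```

```bash
python3 go.py .515 -.119 .17 83  .515 -.119 .093 83; python3 -c "
from h import *
for n in('top','scene'): snap(n,n+'1.png')
a=cv2.imread('pics/top1.png')[130:280,190:390];b=cv2.imread('pics/scene1.png')[90:240,100:300]
cv2.imwrite('pics/v1.png',cv2.resize(np.hstack([a,b]),(800,300)))"
```

```text
t 1.8 tcp [ 0.4947 -0.0319  0.2101] jaw 82.4 F [-0.4708  0.7062  0.5323] w 0.3 j7 1.49
xyz [-0.0318 -0.0833  0.0407] twist -0.6 dist 0.098
xyz [-0.0319 -0.0827  0.1177] twist -0.6 dist 0.147
```

View pics/v1.png

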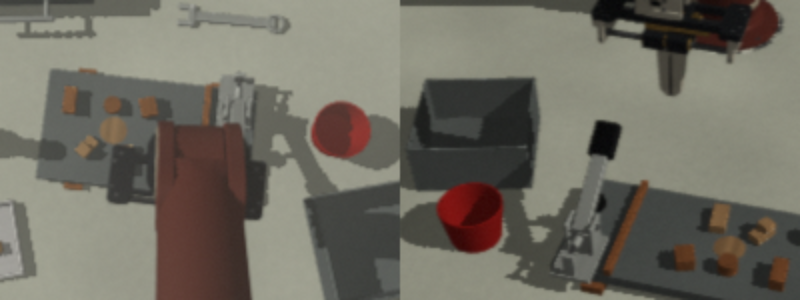

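Call:
servo_tool(
  rows=[
    {"xyz": [-0.016, -0.043, 0.01], "twist": 0, "claw": 0},
    {"xyz": [-0.032, -0.083, 0.02], "twist": 0, "claw": 0},
    {"xyz": [-0.032, -0.083, 0.04], "twist": 0, "claw": 0},
    {"xyz": [-0.032, -0.083, 0.06], "twist": 0, "claw": 0},
    {"xyz": [-0.032, -0.083, 0.075], "twist": 0, "claw": 0},
    {"xyz": [-0.032, -0.083, 0.09], "twist": 0, "claw": 0},
    {"xyz": [-0.032, -0.083, 0.105], "twist": 0, "claw": 0},
    {"xyz": [-0.032, -0.083, 0.117], "twist": 0, "claw": 0},
  ],
)

```text
clock: 2.7
tcp_pos: [0.5157, -0.1085, 0.0927]
tool_rot: [[-0.993, 0.12, -0.003], [0.12, 0.993, -0.001], [0.003, -0.001, -1.0]]
force: [0.3, -0.3, 0.5]
gripper_width: 0.005
```

```bash
python3 go.py .515 -.119 .17 83  .513 -.119 .09 83
```

```text
t 2.7 tcp [ 0.5157 -0.1085  0.0927] jaw 83.1 F [ 0.3389 -0.2799  0.488 ] w 0.5 j7 1.67
xyz [-0.0004 -0.0106 -0.0773] twist 0.1 dist 0.078
xyz [ 0.0014 -0.0107  0.0027] twist 0.1 dist 0.011
```

Call:
servo_tool(
  rows=[
    {"xyz": [0, 0, -0.04], "twist": 0, "claw": 0},
    {"xyz": [0, 0.0, -0.09], "twist": 0, "claw": 0.05},
    {"xyz": [0, 0.05, -0.1], "twist": 0, "claw": 0.05},
    {"xyz": [0.1, 0.05, -0.1], "twist": 0, "claw": 0.05},
    {"xyz": [0.1, 0.05, -0.1], "twist": 0, "claw": 0.05},
  ],
)

```text
clock: 3.2
tcp_pos: [0.4228, -0.0436, 0.1932]
tool_rot: [[-0.994, 0.113, -0.001], [0.113, 0.994, -0.0], [0.001, -0.0, -1.0]]
force: [-0.4, 0.3, -0.2]
gripper_width: 0.306
```

```bash
python3 go.py .5535 .0441 .12 89; python3 -c "
from h import *
for n in('top','scene'): snap(n,n+'2.png')
a=cv2.imread('pics/top2.png')[130:280,190:390];b=cv2.imread('pics/scene2.png')[110:260,150:350]
cv2.imwrite('pics/v2.png',cv2.resize(np.hstack([a,b]),(800,300)))"
```

```text
t 3.2 tcp [ 0.4228 -0.0436  0.1932] jaw 83.5 F [-0.4247  0.2632 -0.1571] w 28.5 j7 1.55
xyz [-0.12    0.1019  0.0731] twist -5.5 dist 0.174
```

View pics/v2.png

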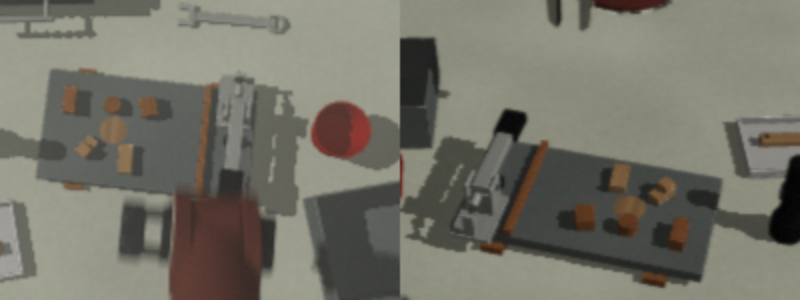

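Call:
servo_tool(
  rows=[
    {"xyz": [-0.06, 0.05, 0.0], "twist": -6, "claw": 0.05},
    {"xyz": [-0.12, 0.102, 0.05], "twist": -6, "claw": 0.05},
    {"xyz": [-0.12, 0.102, 0.1], "twist": -6, "claw": 0.05},
    {"xyz": [-0.12, 0.102, 0.1], "twist": -6, "claw": 0.05},
    {"xyz": [-0.12, 0.102, 0.1], "twist": -6, "claw": 0.05},
    {"xyz": [-0.12, 0.102, 0.1], "twist": -6, "claw": 0.05},
  ],
)

```text
clock: 3.9
tcp_pos: [0.5399, 0.0444, 0.0876]
tool_rot: [[-1.0, 0.009, -0.021], [0.009, 1.0, 0.001], [0.021, 0.001, -1.0]]
force: [-0.3, 0.5, 0.3]
gripper_width: 0.537
```

```bash
python3 go.py .5535 .0441 .042 89
```

```text
t 3.9 tcp [0.5399 0.0444 0.0876] jaw 89.5 F [-0.2665  0.5093  0.3241] w 49.9 j7 1.47
xyz [-0.0146 -0.0002  0.0453] twist 0.5 dist 0.048
```

Call:
servo_tool(
  rows=[
    {"xyz": [-0.015, 0, 0.015], "twist": 0, "claw": 0.05},
    {"xyz": [-0.015, 0, 0.03], "twist": 0, "claw": 0.05},
    {"xyz": [-0.015, 0, 0.045], "twist": 0, "claw": 0.05},
    {"xyz": [-0.015, 0, 0.045], "twist": 0, "claw": 0.05},
    {"xyz": [-0.015, 0, 0.045], "twist": 0, "claw": 0},
    {"xyz": [-0.015, 0, 0.045], "twist": 0, "claw": 0},
    {"xyz": [-0.015, 0, 0.045], "twist": 0, "claw": 0},
    {"xyz": [-0.015, 0, 0.045], "twist": 0, "claw": 0},
  ],
  grip_force=20,
)

```text
clock: 4.7
tcp_pos: [0.5543, 0.0443, 0.0432]
tool_rot: [[-1.0, 0.009, -0.02], [0.009, 1.0, 0.001], [0.02, 0.001, -1.0]]
force: [1.2, 1.0, 0.3]
gripper_width: 0.242
```

```bash
python3 go.py .44 -.3 .2 83 .41 -.32 .09 83
```

```text
t 4.7 tcp [0.5543 0.0443 0.0432] jaw 89.5 F [1.2243 1.0359 0.3059] w 22.5 j7 1.47
xyz [ 0.1142 -0.3453 -0.1549] twist 6.5 dist 0.395
xyz [ 0.1418 -0.3656 -0.0443] twist 6.5 dist 0.395
```

Call:
servo_tool(
  rows=[
    {"xyz": [0, 0, -0.05], "twist": 0, "claw": 0},
    {"xyz": [0, 0, -0.1], "twist": 0, "claw": 0},
    {"xyz": [0, -0.02, -0.14], "twist": 0, "claw": 0},
    {"xyz": [0.115, -0.345, -0.155], "twist": 6, "claw": 0},
    {"xyz": [0.115, -0.345, -0.155], "twist": 6, "claw": 0},
    {"xyz": [0.115, -0.345, -0.155], "twist": 6, "claw": 0},
    {"xyz": [0.115, -0.345, -0.155], "twist": 6, "claw": 0},
    {"xyz": [0.115, -0.345, -0.155], "twist": 6, "claw": 0},
  ],
)

```text
clock: 5.5
tcp_pos: [0.4707, -0.2121, 0.196]
tool_rot: [[-0.993, 0.113, -0.019], [0.113, 0.994, 0.001], [0.019, -0.001, -1.0]]
force: [0.8, -0.3, -0.2]
gripper_width: 0.234
```

```bash
python3 go.py .44 -.3 .2 83 .42 -.33 .07 83
```

```text
t 5.5 tcp [ 0.4707 -0.2121  0.196 ] jaw 83.5 F [ 0.7931 -0.3056 -0.2008] w 21.8 j7 1.88
xyz [ 0.0206 -0.0908 -0.0035] twist 0.5 dist 0.093
xyz [ 0.0346 -0.1227  0.1268] twist 0.5 dist 0.18
```

Call:
servo_tool(
  rows=[
    {"xyz": [0.02, -0.05, 0], "twist": 0, "claw": 0},
    {"xyz": [0.035, -0.09, 0], "twist": 0, "claw": 0},
    {"xyz": [0.035, -0.122, 0.03], "twist": 0, "claw": 0},
    {"xyz": [0.035, -0.122, 0.08], "twist": 0, "claw": 0},
    {"xyz": [0.035, -0.122, 0.125], "twist": 0, "claw": 0},
    {"xyz": [0.035, -0.122, 0.125], "twist": 0, "claw": 0},
    {"xyz": [0.035, -0.122, 0.125], "twist": 0, "claw": 0.05},
    {"xyz": [0.035, -0.122, 0.125], "twist": 0, "claw": 0.05},
  ],
)

```text
clock: 6.3
tcp_pos: [0.4214, -0.3302, 0.0743]
tool_rot: [[-0.993, 0.113, -0.015], [0.113, 0.994, -0.002], [0.015, -0.004, -1.0]]
force: [0.1, 0.0, -0.2]
gripper_width: 0.36
```

Call:
servo_tool(
  rows=[
    {"xyz": [0, 0, 0], "twist": 0, "claw": 0.05},
    {"xyz": [0, 0, -0.05], "twist": 0, "claw": 0.05},
    {"xyz": [0, 0, -0.1], "twist": 0, "claw": 0.05},
    {"xyz": [0, 0, -0.12], "twist": 0, "claw": 0.05},
    {"xyz": [0, 0, -0.12], "twist": 0, "claw": 0.05},
  ],
)

```text
clock: 6.8
tcp_pos: [0.4259, -0.3318, 0.2002]
tool_rot: [[-0.994, 0.112, -0.005], [0.113, 0.994, -0.009], [0.004, -0.01, -1.0]]
force: [0.2, -0.3, 0.3]
gripper_width: 0.537
```

```bash
python3 - <<'E'
from m import *
for n in('top','scene'): snap(n,n+'3.png')
a=cv2.imread('pics/top3.png')[140:290,190:450];b=cv2.imread('pics/scene3.png')[110:260,90:350]
cv2.imwrite('pics/v3.png',cv2.resize(np.hstack([a,b]),(800,231),interpolation=2))
blobs('top3.png','top',(195,155,350,240))
E
python3 go.py .577 .1053 .18 44 .577 .1053 .042 44
```

```text
px [233.  202.5] area 36.5 c [576.  106.1] size [15.8 31.2] long axis deg 134.5
px [246.3 194.7] area 96.5 c [600.8  63.1] size [36.2 33.8] long axis deg 43.9
px [348. 195.] area 36.0 c [ 594.4 -256.6] size [ 9.4 57.5] long axis deg 176.8
px [245.7 182.2] area 39.5 c [640.3  65. ] size [22.3 22.7] long axis deg 179.1
px [263.7 182.9] area 57.5 c [637.7   6.9] size [30.5 24.8] long axis deg 12.7
px [224.6 179.5] area 65.0 c [651.3 132.2] size [20.5 42.9] long axis deg 173.4
px [291.6 198.3] area 106.5 c [584.7 -79.7] size [ 15.6 178.5] long axis deg 169.8
t 6.9 tcp [ 0.4235 -0.3299  0.1958] jaw 83.5 F [-0.9766 -1.5407 -0.3128] w 50.1 j7 2.12
xyz [-0.1037  0.4498  0.0122] twist 39.5 dist 0.462
xyz [-0.1054  0.4505  0.1502] twist 39.5 dist 0.486
```

View pics/v3.png

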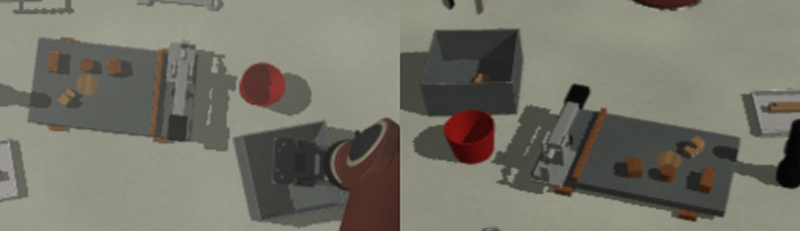

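Call:
servo_tool(
  rows=[
    {"xyz": [-0.02, 0.05, 0], "twist": 0, "claw": 0.05},
    {"xyz": [-0.05, 0.15, 0.01], "twist": 0, "claw": 0.05},
    {"xyz": [-0.105, 0.45, 0.012], "twist": 40, "claw": 0.05},
    {"xyz": [-0.105, 0.45, 0.012], "twist": 40, "claw": 0.05},
    {"xyz": [-0.105, 0.45, 0.012], "twist": 40, "claw": 0.05},
    {"xyz": [-0.105, 0.45, 0.012], "twist": 40, "claw": 0.05},
    {"xyz": [-0.105, 0.45, 0.012], "twist": 40, "claw": 0.05},
    {"xyz": [-0.105, 0.45, 0.012], "twist": 40, "claw": 0.05},
  ],
)

```text
clock: 7.7
tcp_pos: [0.558, 0.0466, 0.1806]
tool_rot: [[-0.688, 0.726, -0.016], [0.726, 0.688, -0.004], [0.008, -0.014, -1.0]]
force: [0.9, -0.5, 0.1]
gripper_width: 0.538
```

```bash
python3 go.py .577 .1053 .1 44.5 .577 .1053 .042 44
```

```text
t 7.7 tcp [0.558  0.0466 0.1806] jaw 43.5 F [ 0.9154 -0.4681  0.1472] w 50.0 j7 0.8
xyz [0.0289 0.0553 0.08  ] twist -1.0 dist 0.101
xyz [0.0284 0.0561 0.138 ] twist -0.5 dist 0.152
```

Call:
servo_tool(
  rows=[
    {"xyz": [0.015, 0.028, 0.03], "twist": -1, "claw": 0.045},
    {"xyz": [0.029, 0.055, 0.06], "twist": -1, "claw": 0.045},
    {"xyz": [0.029, 0.055, 0.09], "twist": -1, "claw": 0.045},
    {"xyz": [0.029, 0.055, 0.095], "twist": -1, "claw": 0.045},
    {"xyz": [0.029, 0.055, 0.095], "twist": -1, "claw": 0.045},
  ],
)

```text
clock: 8.2
tcp_pos: [0.5751, 0.1039, 0.0836]
tool_rot: [[-0.7, 0.714, -0.02], [0.714, 0.7, -0.006], [0.009, -0.018, -1.0]]
force: [0.4, -0.3, 1.2]
gripper_width: 0.486
```

```bash
python3 go.py .577 .1053 .042 44.5
```

```text
t 8.2 tcp [0.5751 0.1039 0.0836] jaw 44.4 F [ 0.4371 -0.3334  1.168 ] w 45.2 j7 0.75
xyz [-0.0007  0.0031  0.0416] twist -0.1 dist 0.042
```

Call:
servo_tool(
  rows=[
    {"xyz": [0, 0.003, 0.015], "twist": 0, "claw": 0.045},
    {"xyz": [0, 0.003, 0.03], "twist": 0, "claw": 0.045},
    {"xyz": [0, 0.003, 0.042], "twist": 0, "claw": 0.045},
    {"xyz": [0, 0.003, 0.042], "twist": 0, "claw": 0.045},
    {"xyz": [0, 0.003, 0.042], "twist": 0, "claw": 0},
    {"xyz": [0, 0.003, 0.042], "twist": 0, "claw": 0},
    {"xyz": [0, 0.003, 0.042], "twist": 0, "claw": 0},
    {"xyz": [0, 0.003, 0.042], "twist": 0, "claw": 0},
  ],
)

```text
clock: 9.0
tcp_pos: [0.5769, 0.1058, 0.0423]
tool_rot: [[-0.7, 0.714, -0.018], [0.715, 0.7, -0.006], [0.009, -0.017, -1.0]]
force: [0.0, 0.2, 1.7]
gripper_width: 0.214
```

```bash
python3 go.py .577 .1053 .2 44.5 .42 -.33 .2 84
```

```text
t 9.0 tcp [0.5769 0.1058 0.0423] jaw 44.4 F [0.0049 0.1767 1.6847] w 19.9 j7 0.76
xyz [ 0.0009 -0.003  -0.1577] twist -0.1 dist 0.158
xyz [-0.2003 -0.4197 -0.1522] twist -39.6 dist 0.489
```

Call:
servo_tool(
  rows=[
    {"xyz": [0, 0, -0.05], "twist": 0, "claw": 0},
    {"xyz": [0, 0, -0.1], "twist": 0, "claw": 0},
    {"xyz": [-0.01, -0.02, -0.145], "twist": 0, "claw": 0},
    {"xyz": [-0.2, -0.42, -0.15], "twist": 0, "claw": 0},
    {"xyz": [-0.2, -0.42, -0.15], "twist": 0, "claw": 0},
    {"xyz": [-0.2, -0.42, -0.15], "twist": 0, "claw": 0},
    {"xyz": [-0.2, -0.42, -0.15], "twist": 0, "claw": 0},
    {"xyz": [-0.2, -0.42, -0.15], "twist": 0, "claw": 0},
  ],
)

```text
clock: 9.8
tcp_pos: [0.4853, -0.1503, 0.1935]
tool_rot: [[-0.7, 0.714, -0.017], [0.714, 0.7, -0.006], [0.008, -0.017, -1.0]]
force: [0.5, -0.8, -0.1]
gripper_width: 0.216
```

```bash
python3 go.py .42 -.33 .2 44.5 .42 -.33 .07 44
```

```text
t 9.8 tcp [ 0.4853 -0.1503  0.1935] jaw 44.4 F [ 0.4899 -0.8054 -0.1075] w 20.1 j7 1.19
xyz [-0.0825 -0.1725 -0.0043] twist -0.1 dist 0.191
xyz [-0.0835 -0.1703  0.1257] twist 0.4 dist 0.228
```

Call:
servo_tool(
  rows=[
    {"xyz": [-0.04, -0.085, 0], "twist": 0, "claw": 0},
    {"xyz": [-0.083, -0.17, 0], "twist": 0, "claw": 0},
    {"xyz": [-0.083, -0.17, 0], "twist": 0, "claw": 0},
    {"xyz": [-0.083, -0.17, 0], "twist": 0, "claw": 0},
    {"xyz": [-0.083, -0.17, 0.05], "twist": 0, "claw": 0},
    {"xyz": [-0.083, -0.17, 0.1], "twist": 0, "claw": 0},
    {"xyz": [-0.083, -0.17, 0.12], "twist": 0, "claw": 0},
    {"xyz": [-0.083, -0.17, 0.12], "twist": 0, "claw": 0},
  ],
)

```text
clock: 10.6
tcp_pos: [0.4179, -0.3278, 0.073]
tool_rot: [[-0.7, 0.714, -0.023], [0.714, 0.7, -0.002], [0.015, -0.018, -1.0]]
force: [-0.8, 0.4, -0.1]
gripper_width: 0.213
```

Call:
servo_tool(
  rows=[
    {"xyz": [0, 0, 0], "twist": 0, "claw": 0.05},
    {"xyz": [0, 0, 0], "twist": 0, "claw": 0.05},
    {"xyz": [0, 0, 0], "twist": 0, "claw": 0.05},
    {"xyz": [0, 0, -0.05], "twist": 0, "claw": 0.05},
    {"xyz": [0, 0, -0.1], "twist": 0, "claw": 0.05},
    {"xyz": [0, 0, -0.12], "twist": 0, "claw": 0.05},
    {"xyz": [0, 0, -0.12], "twist": 0, "claw": 0.05},
  ],
)

```text
clock: 11.3
tcp_pos: [0.4229, -0.3294, 0.1978]
tool_rot: [[-0.7, 0.714, -0.014], [0.714, 0.7, -0.008], [0.004, -0.016, -1.0]]
force: [0.4, 0.1, -0.4]
gripper_width: 0.537
```

```bash
cat > look.py <<'E'
import sys
from m import *
k=sys.argv[1]
for n in('top','scene'): snap(n,n+k+'.png')
a=cv2.imread(f'pics/top{k}.png')[140:290,190:450];b=cv2.imread(f'pics/scene{k}.png')[110:260,90:350]
cv2.imwrite(f'pics/v{k}.png',cv2.resize(np.hstack([a,b]),(800,231),interpolation=2))
blobs(f'top{k}.png','top',(195,155,285,235))
E
python3 look.py 4; python3 go.py .638 .007 .18 102.7 .638 .007 .18 12.7
```

```text
px [246.4 194.6] area 96.0 c [601.6  62.3] size [34.9 35.3] long axis deg 179.1
px [263.6 183.1] area 56.0 c [637.6   7.3] size [30.5 24. ] long axis deg 12.7
px [245.7 182.2] area 39.5 c [640.3  65. ] size [22.3 22.7] long axis deg 179.1
px [224.6 179.5] area 64.0 c [651.4 131.6] size [19.5 42.6] long axis deg 173.5
t 11.4 tcp [ 0.4208 -0.3274  0.1937] jaw 44.4 F [-0.2358 -0.006  -0.7451] w 49.6 j7 1.56
xyz [0.0866 0.3894 0.0082] twist -58.3 dist 0.399
xyz [0.0866 0.3894 0.0082] twist 31.7 dist 0.399
```

View pics/v4.png

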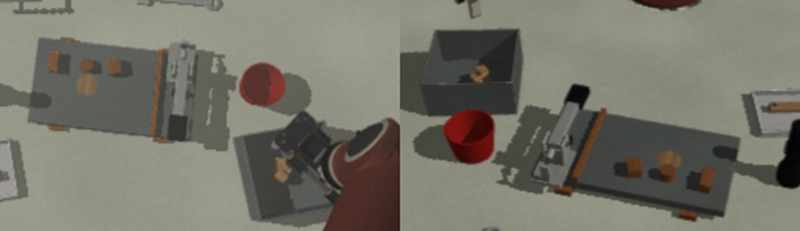

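Call:
servo_tool(
  rows=[
    {"xyz": [0.02, 0.08, 0], "twist": 0, "claw": 0.055},
    {"xyz": [0.04, 0.18, 0], "twist": 8, "claw": 0.055},
    {"xyz": [0.086, 0.39, 0.01], "twist": 32, "claw": 0.055},
    {"xyz": [0.086, 0.39, 0.01], "twist": 32, "claw": 0.055},
    {"xyz": [0.086, 0.39, 0.01], "twist": 32, "claw": 0.055},
    {"xyz": [0.086, 0.39, 0.01], "twist": 32, "claw": 0.055},
    {"xyz": [0.086, 0.39, 0.01], "twist": 32, "claw": 0.055},
    {"xyz": [0.086, 0.39, 0.01], "twist": 32, "claw": 0.055},
  ],
)

```text
clock: 12.2
tcp_pos: [0.6386, 0.0091, 0.1762]
tool_rot: [[-0.215, 0.976, -0.025], [0.977, 0.215, -0.003], [0.003, -0.025, -1.0]]
force: [-0.1, -1.3, 0.3]
gripper_width: 0.589
```

```bash
python3 go.py .638 .007 .09 12.7
```

```text
t 12.2 tcp [0.6386 0.0091 0.1762] jaw 12.4 F [-0.1398 -1.3241  0.2591] w 54.8 j7 0.43
xyz [-0.0022  0.0011  0.0862] twist -0.3 dist 0.086
```

Call:
servo_tool(
  rows=[
    {"xyz": [-0.002, 0.001, 0.045], "twist": 0, "claw": 0.055},
    {"xyz": [-0.002, 0.002, 0.085], "twist": 0, "claw": 0.055},
    {"xyz": [-0.002, 0.002, 0.115], "twist": 0, "claw": 0.055},
    {"xyz": [-0.002, 0.002, 0.134], "twist": 0, "claw": 0.055},
    {"xyz": [-0.002, 0.002, 0.134], "twist": 0, "claw": 0.055},
    {"xyz": [-0.002, 0.002, 0.134], "twist": 0, "claw": 0},
    {"xyz": [-0.002, 0.002, 0.134], "twist": 0, "claw": 0},
    {"xyz": [-0.002, 0.002, 0.134], "twist": 0, "claw": 0},
  ],
)

```text
clock: 13.0
tcp_pos: [0.6372, 0.0073, 0.0415]
tool_rot: [[-0.215, 0.976, -0.026], [0.977, 0.215, -0.003], [0.003, -0.026, -1.0]]
force: [0.4, 0.4, 0.2]
gripper_width: 0.385
```

Call:
servo_tool(
  rows=[
    {"xyz": [0, 0, 0], "twist": 0, "claw": 0},
  ],
)

```text
clock: 13.1
tcp_pos: [0.6372, 0.0073, 0.0415]
tool_rot: [[-0.215, 0.976, -0.026], [0.977, 0.215, -0.003], [0.003, -0.026, -1.0]]
force: [-0.8, 0.6, 2.5]
gripper_width: 0.324
```

```bash
python3 go.py .44 -.32 .2 12.7
```

```text
t 13.1 tcp [0.6372 0.0073 0.0415] jaw 12.4 F [-0.7625  0.6498  2.5175] w 30.1 j7 0.5
xyz [-0.2767 -0.2671 -0.1524] twist -0.3 dist 0.414
```

Call:
servo_tool(
  rows=[
    {"xyz": [0, 0, 0], "twist": 0, "claw": 0},
    {"xyz": [0, 0, -0.05], "twist": 0, "claw": 0},
    {"xyz": [0, 0, -0.1], "twist": 0, "claw": 0},
    {"xyz": [-0.02, -0.02, -0.145], "twist": 0, "claw": 0},
    {"xyz": [-0.277, -0.267, -0.15], "twist": 0, "claw": 0},
    {"xyz": [-0.277, -0.267, -0.15], "twist": 0, "claw": 0},
    {"xyz": [-0.277, -0.267, -0.15], "twist": 0, "claw": 0},
    {"xyz": [-0.277, -0.267, -0.15], "twist": 0, "claw": 0},
  ],
)

```text
clock: 13.9
tcp_pos: [0.5212, -0.1867, 0.192]
tool_rot: [[-0.216, 0.976, -0.025], [0.976, 0.216, -0.003], [0.003, -0.025, -1.0]]
force: [1.2, -0.6, 0.3]
gripper_width: 0.323
```

```bash
python3 go.py .43 -.34 .2 12.7 .43 -.34 .07 12.7
```

```text
t 13.9 tcp [ 0.5212 -0.1867  0.192 ] jaw 12.5 F [ 1.1554 -0.5775  0.3412] w 30.1 j7 0.78
xyz [-0.13   -0.1223 -0.0052] twist -0.2 dist 0.179
xyz [-0.1304 -0.119   0.1248] twist -0.2 dist 0.216
```

Call:
servo_tool(
  rows=[
    {"xyz": [-0.065, -0.06, 0], "twist": 0, "claw": 0},
    {"xyz": [-0.13, -0.12, 0], "twist": 0, "claw": 0},
    {"xyz": [-0.13, -0.12, 0], "twist": 0, "claw": 0},
    {"xyz": [-0.13, -0.12, 0], "twist": 0, "claw": 0},
    {"xyz": [-0.13, -0.12, 0.05], "twist": 0, "claw": 0},
    {"xyz": [-0.13, -0.12, 0.1], "twist": 0, "claw": 0},
    {"xyz": [-0.13, -0.12, 0.12], "twist": 0, "claw": 0},
    {"xyz": [-0.13, -0.12, 0.12], "twist": 0, "claw": 0},
  ],
)

```text
clock: 14.7
tcp_pos: [0.4269, -0.3381, 0.0718]
tool_rot: [[-0.215, 0.976, -0.031], [0.977, 0.215, 0.002], [0.009, -0.03, -1.0]]
force: [0.8, 0.0, -0.2]
gripper_width: 0.318
```

Call:
servo_tool(
  rows=[
    {"xyz": [0, 0, 0], "twist": 0, "claw": 0.05},
    {"xyz": [0, 0, 0], "twist": 0, "claw": 0.05},
    {"xyz": [0, 0, 0], "twist": 0, "claw": 0.05},
    {"xyz": [0, 0, -0.05], "twist": 0, "claw": 0.05},
    {"xyz": [0, 0, -0.1], "twist": 0, "claw": 0.05},
    {"xyz": [0, 0, -0.12], "twist": 0, "claw": 0.05},
    {"xyz": [0, 0, -0.12], "twist": 0, "claw": 0.05},
  ],
)

```text
clock: 15.4
tcp_pos: [0.4328, -0.3403, 0.1966]
tool_rot: [[-0.216, 0.976, -0.023], [0.976, 0.215, -0.004], [0.001, -0.023, -1.0]]
force: [-0.2, -0.4, -0.6]
gripper_width: 0.535
```

```bash
python3 look.py 5; python3 go.py .641 .065 .18 12.7
```

```text
px [246.4 194.6] area 96.0 c [601.6  62.3] size [34.9 35.3] long axis deg 179.1
px [245.6 182. ] area 41.0 c [641.9  64.9] size [22.3 25.9] long axis deg 179.1
px [224.6 179.5] area 63.0 c [651.3 131.8] size [19.4 42.8] long axis deg 174.0
t 15.5 tcp [ 0.4308 -0.3381  0.1924] jaw 12.5 F [-0.1258 -1.1375 -0.6192] w 49.9 j7 1.1
xyz [0.3482 0.2925 0.0067] twist -0.2 dist 0.455
```

View pics/v5.png

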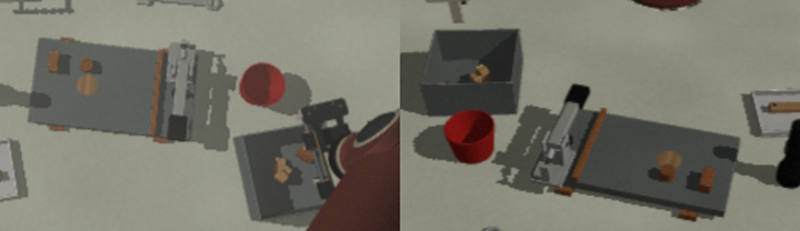

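Call:
servo_tool(
  rows=[
    {"xyz": [0.05, 0.04, 0], "twist": 0, "claw": 0.055},
    {"xyz": [0.12, 0.1, 0], "twist": 0, "claw": 0.055},
    {"xyz": [0.348, 0.293, 0.01], "twist": 0, "claw": 0.055},
    {"xyz": [0.348, 0.293, 0.01], "twist": 0, "claw": 0.055},
    {"xyz": [0.348, 0.293, 0.01], "twist": 0, "claw": 0.055},
    {"xyz": [0.348, 0.293, 0.01], "twist": 0, "claw": 0.055},
    {"xyz": [0.348, 0.293, 0.01], "twist": 0, "claw": 0.055},
    {"xyz": [0.348, 0.293, 0.01], "twist": 0, "claw": 0.055},
  ],
)

```text
clock: 16.3
tcp_pos: [0.6153, 0.0181, 0.1771]
tool_rot: [[-0.216, 0.976, -0.033], [0.976, 0.216, 0.001], [0.008, -0.032, -0.999]]
force: [1.4, -0.9, 0.0]
gripper_width: 0.595
```

Call:
servo_tool(
  rows=[
    {"xyz": [0, 0, 0], "twist": 0, "claw": 0.055},
  ],
)

```text
clock: 16.4
tcp_pos: [0.6166, 0.029, 0.174]
tool_rot: [[-0.229, 0.973, -0.035], [0.973, 0.229, 0.007], [0.015, -0.033, -0.999]]
force: [-0.3, 0.6, -0.3]
gripper_width: 0.592
```

```bash
python3 go.py .641 .065 .042 12.7
```

```text
t 16.4 tcp [0.6166 0.029  0.174 ] jaw 13.3 F [-0.2989  0.5704 -0.2508] w 55.1 j7 0.43
xyz [0.0274 0.0363 0.1313] twist 0.6 dist 0.139
```

Call:
servo_tool(
  rows=[
    {"xyz": [0.014, 0.018, 0.03], "twist": 0.6, "claw": 0.055},
    {"xyz": [0.027, 0.036, 0.06], "twist": 0.6, "claw": 0.055},
    {"xyz": [0.027, 0.036, 0.09], "twist": 0.6, "claw": 0.055},
    {"xyz": [0.027, 0.036, 0.115], "twist": 0.6, "claw": 0.055},
    {"xyz": [0.027, 0.036, 0.131], "twist": 0.6, "claw": 0.055},
    {"xyz": [0.027, 0.036, 0.131], "twist": 0.6, "claw": 0.055},
    {"xyz": [0.027, 0.036, 0.131], "twist": 0.6, "claw": 0},
    {"xyz": [0.027, 0.036, 0.131], "twist": 0.6, "claw": 0},
  ],
)

```text
clock: 17.2
tcp_pos: [0.6407, 0.0641, 0.0422]
tool_rot: [[-0.218, 0.975, -0.036], [0.976, 0.218, 0.007], [0.015, -0.033, -0.999]]
force: [-0.1, 0.3, -0.6]
gripper_width: 0.465
```

Call:
servo_tool(
  rows=[
    {"xyz": [0, 0, 0], "twist": 0, "claw": 0},
    {"xyz": [0, 0, 0], "twist": 0, "claw": 0},
    {"xyz": [0, 0, 0], "twist": 0, "claw": 0},
  ],
)

```text
clock: 17.5
tcp_pos: [0.6408, 0.0641, 0.0423]
tool_rot: [[-0.218, 0.975, -0.035], [0.976, 0.218, 0.007], [0.015, -0.033, -0.999]]
force: [-0.2, 0.2, -0.5]
gripper_width: 0.294
```

```bash
python3 go.py .41 -.33 .2 12.7
```

```text
t 17.5 tcp [0.6408 0.0641 0.0423] jaw 12.6 F [-0.2133  0.2135 -0.4622] w 27.3 j7 0.42
xyz [-0.3319 -0.3163 -0.1523] twist -0.1 dist 0.483
```

Call:
servo_tool(
  rows=[
    {"xyz": [0, 0, 0], "twist": 0, "claw": 0},
    {"xyz": [0, 0, -0.05], "twist": 0, "claw": 0},
    {"xyz": [0, 0, -0.1], "twist": 0, "claw": 0},
    {"xyz": [-0.02, -0.02, -0.145], "twist": 0, "claw": 0},
    {"xyz": [-0.332, -0.317, -0.15], "twist": 0, "claw": 0},
    {"xyz": [-0.332, -0.317, -0.15], "twist": 0, "claw": 0},
    {"xyz": [-0.332, -0.317, -0.15], "twist": 0, "claw": 0},
    {"xyz": [-0.332, -0.317, -0.15], "twist": 0, "claw": 0},
  ],
)

```text
clock: 18.3
tcp_pos: [0.5275, -0.1323, 0.1913]
tool_rot: [[-0.219, 0.975, -0.035], [0.976, 0.219, 0.007], [0.014, -0.032, -0.999]]
force: [0.5, -0.7, 0.1]
gripper_width: 0.294
```

```bash
python3 go.py .41 -.32 .2 12.7 .41 -.32 .07 12.7
```

```text
t 18.3 tcp [ 0.5275 -0.1323  0.1913] jaw 12.7 F [ 0.4755 -0.7166  0.0525] w 27.3 j7 0.7
xyz [-0.1573 -0.156  -0.006 ] twist -0.0 dist 0.222
xyz [-0.1592 -0.1518  0.1239] twist -0.0 dist 0.252
```

Call:
servo_tool(
  rows=[
    {"xyz": [-0.159, -0.155, 0], "twist": 0, "claw": 0},
    {"xyz": [-0.159, -0.155, 0], "twist": 0, "claw": 0},
    {"xyz": [-0.159, -0.155, 0], "twist": 0, "claw": 0},
    {"xyz": [-0.159, -0.155, 0], "twist": 0, "claw": 0},
    {"xyz": [-0.159, -0.155, 0], "twist": 0, "claw": 0},
    {"xyz": [-0.159, -0.155, 0.05], "twist": 0, "claw": 0},
    {"xyz": [-0.159, -0.152, 0.1], "twist": 0, "claw": 0},
    {"xyz": [-0.159, -0.152, 0.12], "twist": 0, "claw": 0},
  ],
)

```text
clock: 19.1
tcp_pos: [0.408, -0.318, 0.0705]
tool_rot: [[-0.218, 0.975, -0.039], [0.976, 0.219, 0.011], [0.02, -0.036, -0.999]]
force: [-0.7, 1.2, -1.1]
gripper_width: 0.294
```

Call:
servo_tool(
  rows=[
    {"xyz": [0, 0, 0], "twist": 0, "claw": 0},
    {"xyz": [0, 0, 0], "twist": 0, "claw": 0.05},
    {"xyz": [0, 0, 0], "twist": 0, "claw": 0.05},
    {"xyz": [0, 0, 0], "twist": 0, "claw": 0.05},
    {"xyz": [0, 0, -0.05], "twist": 0, "claw": 0.05},
    {"xyz": [0, 0, -0.1], "twist": 0, "claw": 0.05},
    {"xyz": [0, 0, -0.12], "twist": 0, "claw": 0.05},
    {"xyz": [0, 0, -0.12], "twist": 0, "claw": 0.05},
  ],
)

```text
clock: 19.9
tcp_pos: [0.4149, -0.3213, 0.195]
tool_rot: [[-0.218, 0.975, -0.031], [0.976, 0.219, 0.006], [0.012, -0.029, -1.0]]
force: [0.3, -0.9, 0.4]
gripper_width: 0.539
```

```bash
python3 look.py 6; python3 go.py .651 .132 .18 84
```

```text
px [246.4 194.6] area 97.0 c [601.6  62.3] size [34.9 35.3] long axis deg 179.1
px [224.6 179.5] area 63.0 c [651.4 131.6] size [19.4 42.6] long axis deg 173.4
t 20.0 tcp [ 0.4129 -0.3191  0.1911] jaw 12.7 F [-0.6222 -0.0721  0.2336] w 49.9 j7 1.11
xyz [0.3879 0.3314 0.007 ] twist -71.3 dist 0.51
```

View pics/v6.png

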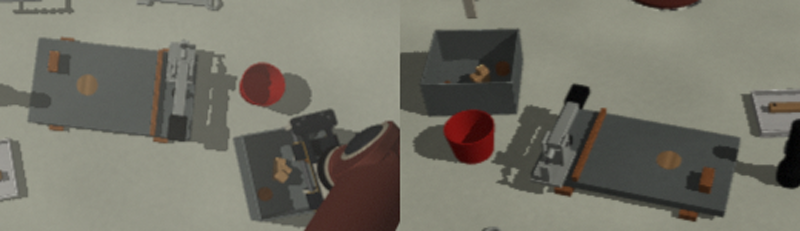

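Call:
servo_tool(
  rows=[
    {"xyz": [0.05, 0.04, 0], "twist": 0, "claw": 0.07},
    {"xyz": [0.12, 0.1, 0], "twist": 0, "claw": 0.07},
    {"xyz": [0.36, 0.31, 0.01], "twist": 19, "claw": 0.07},
    {"xyz": [0.36, 0.31, 0.01], "twist": 19, "claw": 0.07},
    {"xyz": [0.36, 0.31, 0.01], "twist": 19, "claw": 0.07},
    {"xyz": [0.36, 0.31, 0.01], "twist": 19, "claw": 0.07},
    {"xyz": [0.36, 0.31, 0.01], "twist": 19, "claw": 0.07},
    {"xyz": [0.388, 0.331, 0.01], "twist": 19, "claw": 0.07},
  ],
)

```text
clock: 20.8
tcp_pos: [0.5992, 0.0362, 0.1784]
tool_rot: [[0.111, 0.993, -0.041], [0.994, -0.111, 0.011], [0.006, -0.042, -0.999]]
force: [0.6, -0.5, -0.3]
gripper_width: 0.755
```

Call:
servo_tool(
  rows=[
    {"xyz": [0, 0, 0], "twist": 0, "claw": 0.07},
    {"xyz": [0, 0, 0], "twist": 0, "claw": 0.07},
  ],
)

```text
clock: 21.0
tcp_pos: [0.5981, 0.0382, 0.1759]
tool_rot: [[0.107, 0.993, -0.046], [0.994, -0.107, 0.01], [0.005, -0.046, -0.999]]
force: [-0.6, -0.6, 0.2]
gripper_width: 0.754
```

```bash
python3 go.py .652 .132 .042 173.5
```

```text
t 21.0 tcp [0.5981 0.0382 0.1759] jaw 173.9 F [-0.6221 -0.6494  0.2414] w 70.1 j7 0.15
xyz [0.0984 0.0497 0.1323] twist 0.4 dist 0.172
```

Call:
servo_tool(
  rows=[
    {"xyz": [0.05, 0.025, 0.03], "twist": 0.4, "claw": 0.07},
    {"xyz": [0.098, 0.05, 0.06], "twist": 0.4, "claw": 0.07},
    {"xyz": [0.098, 0.05, 0.08], "twist": 0.4, "claw": 0.07},
    {"xyz": [0.098, 0.05, 0.105], "twist": 0.4, "claw": 0.07},
    {"xyz": [0.098, 0.05, 0.132], "twist": 0.4, "claw": 0.07},
    {"xyz": [0.098, 0.05, 0.132], "twist": 0.4, "claw": 0.07},
    {"xyz": [0.098, 0.05, 0.132], "twist": 0.4, "claw": 0.07},
    {"xyz": [0.098, 0.05, 0.132], "twist": 0.4, "claw": 0.0},
  ],
)

```text
clock: 21.8
tcp_pos: [0.6517, 0.1293, 0.0421]
tool_rot: [[0.117, 0.992, -0.047], [0.993, -0.116, 0.009], [0.004, -0.047, -0.999]]
force: [-0.3, 0.6, 0.0]
gripper_width: 0.707
```

Call:
servo_tool(
  rows=[
    {"xyz": [0, 0, 0], "twist": 0, "claw": 0},
    {"xyz": [0, 0, 0], "twist": 0, "claw": 0},
    {"xyz": [0, 0, 0], "twist": 0, "claw": 0},
    {"xyz": [0, 0, 0], "twist": 0, "claw": 0},
  ],
)

```text
clock: 22.2
tcp_pos: [0.6518, 0.1293, 0.0422]
tool_rot: [[0.117, 0.992, -0.046], [0.993, -0.116, 0.009], [0.003, -0.047, -0.999]]
force: [-0.2, -0.6, -0.4]
gripper_width: 0.452
```

```bash
python3 go.py .43 -.32 .2 173.5
```

```text
t 22.2 tcp [0.6518 0.1293 0.0422] jaw 173.3 F [-0.2209 -0.5749 -0.3892] w 42.0 j7 0.06
xyz [-0.4715 -0.1751 -0.1513] twist -0.2 dist 0.525
```

Width 42 mm: it is offcut 6. Carry it to the bin.

Call:
servo_tool(
  rows=[
    {"xyz": [0, 0, -0.03], "twist": 0, "claw": 0},
    {"xyz": [0, 0, -0.08], "twist": 0, "claw": 0},
    {"xyz": [0, 0, -0.13], "twist": 0, "claw": 0},
    {"xyz": [-0.05, -0.02, -0.145], "twist": 0, "claw": 0},
    {"xyz": [-0.24, -0.09, -0.15], "twist": 0, "claw": 0},
    {"xyz": [-0.24, -0.09, -0.15], "twist": 0, "claw": 0},
    {"xyz": [-0.24, -0.09, -0.15], "twist": 0, "claw": 0},
    {"xyz": [-0.24, -0.09, -0.15], "twist": 0, "claw": 0},
  ],
)

```text
clock: 23.0
tcp_pos: [0.5441, -0.094, 0.1955]
tool_rot: [[0.116, 0.992, -0.046], [0.993, -0.116, 0.009], [0.003, -0.046, -0.999]]
force: [0.7, -0.5, 0.3]
gripper_width: 0.453
```

Call:
servo_tool(
  rows=[
    {"xyz": [0, 0, 0], "twist": 0, "claw": 0},
    {"xyz": [0, 0, 0], "twist": 0, "claw": 0},
  ],
)

```text
clock: 23.2
tcp_pos: [0.5435, -0.0954, 0.1961]
tool_rot: [[0.12, 0.992, -0.045], [0.993, -0.12, 0.009], [0.004, -0.046, -0.999]]
force: [-0.1, 0.9, -1.0]
gripper_width: 0.45
```

```bash
python3 go.py .43 -.33 .2 173.5  .43 -.33 .07 173.5
```

```text
t 23.2 tcp [ 0.5435 -0.0954  0.1961] jaw 173.1 F [-0.0588  0.9168 -1.0238] w 41.9 j7 0.36
xyz [-0.2465 -0.0847 -0.001 ] twist -0.4 dist 0.261
xyz [-0.247  -0.0788  0.1289] twist -0.4 dist 0.29
```

Call:
servo_tool(
  rows=[
    {"xyz": [-0.05, -0.02, 0], "twist": 0, "claw": 0},
    {"xyz": [-0.246, -0.08, 0], "twist": 0, "claw": 0},
    {"xyz": [-0.246, -0.08, 0], "twist": 0, "claw": 0},
    {"xyz": [-0.246, -0.08, 0], "twist": 0, "claw": 0},
    {"xyz": [-0.246, -0.08, 0], "twist": 0, "claw": 0},
    {"xyz": [-0.246, -0.08, 0], "twist": 0, "claw": 0},
    {"xyz": [-0.246, -0.08, 0], "twist": 0, "claw": 0},
    {"xyz": [-0.246, -0.08, 0], "twist": 0, "claw": 0},
  ],
)

```text
clock: 24.0
tcp_pos: [0.4368, -0.3274, 0.1982]
tool_rot: [[0.116, 0.992, -0.044], [0.993, -0.115, 0.012], [0.006, -0.045, -0.999]]
force: [0.8, 1.0, -0.1]
gripper_width: 0.45
```

Call:
servo_tool(
  rows=[
    {"xyz": [0, 0, 0.05], "twist": 0, "claw": 0},
    {"xyz": [0, 0, 0.1], "twist": 0, "claw": 0},
    {"xyz": [0, 0, 0.12], "twist": 0, "claw": 0},
    {"xyz": [0, 0, 0.12], "twist": 0, "claw": 0},
    {"xyz": [0, 0, 0.12], "twist": 0, "claw": 0.06},
    {"xyz": [0, 0, 0.12], "twist": 0, "claw": 0.06},
    {"xyz": [0, 0, 0.12], "twist": 0, "claw": 0.06},
    {"xyz": [0, 0, 0.12], "twist": 0, "claw": 0.06},
  ],
)

```text
clock: 24.8
tcp_pos: [0.4323, -0.3264, 0.0796]
tool_rot: [[0.115, 0.992, -0.042], [0.993, -0.115, 0.01], [0.005, -0.043, -0.999]]
force: [-0.1, -0.5, 0.2]
gripper_width: 0.642
```

Call:
servo_tool(
  rows=[
    {"xyz": [0, 0, -0.05], "twist": 0, "claw": 0.05},
    {"xyz": [0, 0, -0.1], "twist": 0, "claw": 0.05},
    {"xyz": [0, 0, -0.13], "twist": 0, "claw": 0.05},
    {"xyz": [0, 0.08, -0.14], "twist": 0, "claw": 0.05},
    {"xyz": [0.1, 0.08, -0.14], "twist": 0, "claw": 0.05},
    {"xyz": [0.2, 0.08, -0.14], "twist": 0, "claw": 0.05},
    {"xyz": [0.2, 0.08, -0.14], "twist": 0, "claw": 0.05},
    {"xyz": [0.2, 0.08, -0.14], "twist": 0, "claw": 0.05},
  ],
)

```text
clock: 25.6
tcp_pos: [0.5404, -0.1395, 0.2177]
tool_rot: [[0.116, 0.992, -0.041], [0.993, -0.116, 0.01], [0.006, -0.042, -0.999]]
force: [0.7, 0.5, 0.5]
gripper_width: 0.542
```

```bash
python3 look.py 7; python3 - <<'E'
import cv2
i=cv2.imread('pics/top7.png')[205:295,330:425]; j=cv2.imread('pics/top7.png')[205:295,110:220]
cv2.imwrite('pics/b7.png',cv2.resize(cv2.hconcat([i,j]),(800,351),interpolation=2))
E
python3 go.py .409 .3255 .2 6.4
```

```text
px [246.4 194.6] area 96.0 c [601.6  62.3] size [34.9 35.3] long axis deg 179.1
t 25.7 tcp [ 0.5429 -0.1307  0.2167] jaw 174.3 F [ 0.9631  0.6472 -0.0623] w 50.1 j7 0.43
xyz [ 0.4402 -0.1779  0.03  ] twist -12.1 dist 0.476
```

View pics/v7.png

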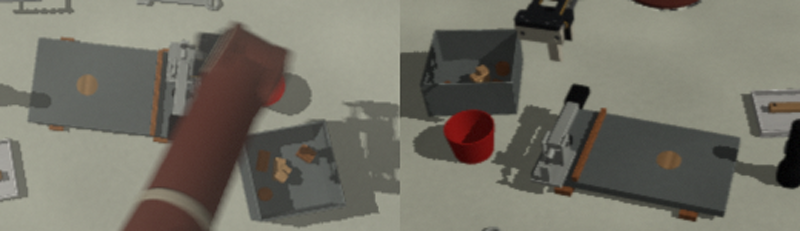

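View pics/b7.png

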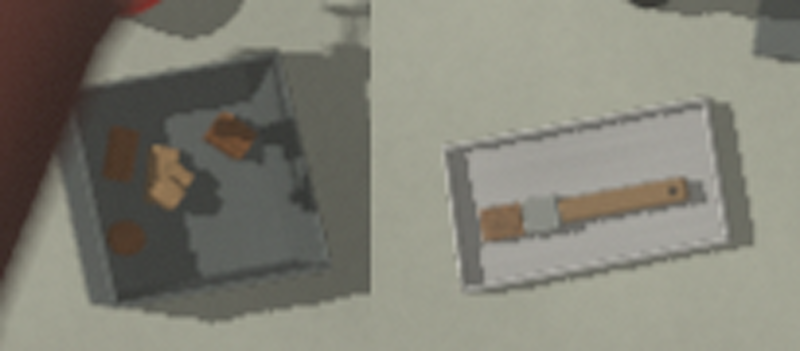

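```bash
python3 - <<'E'
from m import *
blobs('top7.png','top',(130,240,205,275),z=.014,minA=10)
blobs('top7.png','top',(330,205,425,290),z=.02,minA=10)
im=cv2.imread('pics/top7.png'); 
# tray rim via bright/low-sat mask
g=cv2.cvtColor(im,cv2.COLOR_BGR2HSV); m=((g[...,1]<28)&(g[...,2]>110)).astype('uint8'); m[:,:115]=0;m[:,215:]=0;m[:225]=0;m[285:]=0
c,_=cv2.findContours(m,cv2.RETR_EXTERNAL,cv2.CHAIN_APPROX_NONE); q=max(c,key=cv2.contourArea)
W=np.array([pt('top',u,v,.012)[:2]*1000 for u,v in q[:,0]],'float32'); print('tray',cv2.minAreaRect(W))
E
```

```text
px [143.4 261.5] area 49.0 c [397.5 394. ] size [21.  28.5] long axis deg 100.2
px [172.7 256. ] area 78.5 c [413.1 301.9] size [13.5 85.8] long axis deg 98.0
px [362.  265.5] area 46.0 c [ 373.9 -296.3] size [25.3 21.6] long axis deg 89.1
px [372.2 249.8] area 102.0 c [ 421.3 -333.9] size [31.4 44. ] long axis deg 176.3
px [360.5 244. ] area 68.0 c [ 440.5 -295.7] size [20.6 39.8] long axis deg 167.2
px [388.7 239.7] area 72.5 c [ 452.9 -385.6] size [31.7 26.5] long axis deg 51.0
px [364.3 206.1] area 21.5 c [ 559.9 -317.5] size [32.4  9.7] long axis deg 89.0
px [337.1 228.1] area 573.0 c [ 480.4 -238.2] size [ 73.7 173.4] long axis deg 177.2
tray ((419.56298828125, 329.64068603515625), (323.28363037109375, 185.85304260253906), 89.00885009765625)
```

```bash
python3 go.py .4085 .328 .12 8.5
```

```text
t 25.7 tcp [ 0.5429 -0.1307  0.2167] jaw 174.3 F [ 0.9631  0.6472 -0.0623] w 50.1 j7 0.43
xyz [ 0.4416 -0.1752  0.1099] twist -14.2 dist 0.488
```

Call:
servo_tool(
  rows=[
    {"xyz": [0.05, 0, 0], "twist": 0, "claw": 0.036},
    {"xyz": [0.36, -0.14, 0], "twist": -14, "claw": 0.036},
    {"xyz": [0.36, -0.14, 0], "twist": -14, "claw": 0.036},
    {"xyz": [0.36, -0.14, 0], "twist": -14, "claw": 0.036},
    {"xyz": [0.36, -0.14, 0], "twist": -14, "claw": 0.036},
    {"xyz": [0.36, -0.14, 0], "twist": -14, "claw": 0.036},
    {"xyz": [0.36, -0.14, 0], "twist": -14, "claw": 0.036},
    {"xyz": [0.36, -0.14, 0], "twist": -14, "claw": 0.036},
  ],
)

```text
clock: 26.5
tcp_pos: [0.4395, 0.2426, 0.2282]
tool_rot: [[-0.142, 0.989, -0.04], [0.99, 0.143, 0.018], [0.023, -0.037, -0.999]]
force: [1.4, 0.0, -0.1]
gripper_width: 0.388
```

Call:
servo_tool(
  rows=[
    {"xyz": [0.02, -0.01, 0], "twist": 0, "claw": 0.036},
    {"xyz": [0.02, -0.01, 0], "twist": 0, "claw": 0.036},
    {"xyz": [0.02, -0.01, 0], "twist": 0, "claw": 0.036},
  ],
)

```text
clock: 26.8
tcp_pos: [0.4271, 0.2602, 0.2295]
tool_rot: [[-0.142, 0.989, -0.039], [0.99, 0.143, 0.018], [0.023, -0.036, -0.999]]
force: [-0.2, -1.3, -0.6]
gripper_width: 0.386
```

```bash
python3 go.py .4085 .328 .06 8.5
```

```text
t 26.8 tcp [0.4271 0.2602 0.2295] jaw 8.2 F [-0.1763 -1.3278 -0.6304] w 35.9 j7 -0.15
xyz [ 0.0659 -0.0027  0.1712] twist -0.3 dist 0.183
```

Call:
servo_tool(
  rows=[
    {"xyz": [0.03, 0, 0.03], "twist": 0, "claw": 0.036},
    {"xyz": [0.066, -0.003, 0.06], "twist": 0, "claw": 0.036},
    {"xyz": [0.066, -0.003, 0.1], "twist": 0, "claw": 0.036},
    {"xyz": [0.066, -0.003, 0.14], "twist": 0, "claw": 0.036},
    {"xyz": [0.066, -0.003, 0.17], "twist": 0, "claw": 0.036},
    {"xyz": [0.066, -0.003, 0.17], "twist": 0, "claw": 0.036},
    {"xyz": [0.066, -0.003, 0.17], "twist": 0, "claw": 0.036},
    {"xyz": [0.066, -0.003, 0.17], "twist": 0, "claw": 0.036},
  ],
)

```text
clock: 27.6
tcp_pos: [0.4104, 0.3278, 0.0631]
tool_rot: [[-0.14, 0.99, -0.035], [0.99, 0.141, 0.02], [0.024, -0.032, -0.999]]
force: [-0.1, 0.6, -0.5]
gripper_width: 0.387
```

```bash
python3 go.py .4085 .328 .0145 8.5; python3 - <<'E'
from m import *
a=snap('top','top8.png')[205:295,110:220];b=snap('scene','scene8.png')[120:230,290:425]
a=cv2.resize(a,(400,327));b=cv2.resize(b,(400,327))
cv2.imwrite('pics/v8.png',np.hstack([a,b])[...,::-1])
E
```

```text
t 27.6 tcp [0.4104 0.3278 0.0631] jaw 8.1 F [-0.076   0.6479 -0.4968] w 36.0 j7 -0.12
xyz [-0.0007 -0.0003  0.0487] twist -0.4 dist 0.049
```

View pics/v8.png

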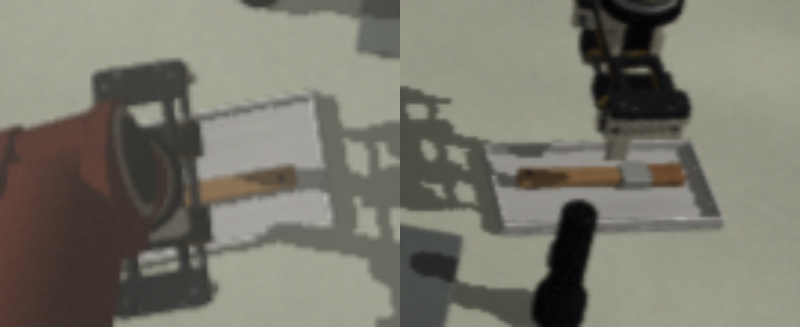

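Call:
servo_tool(
  rows=[
    {"xyz": [-0.005, 0, 0.015], "twist": 0, "claw": 0.036},
    {"xyz": [-0.005, 0, 0.03], "twist": 0, "claw": 0.036},
    {"xyz": [-0.005, 0, 0.04], "twist": 0, "claw": 0.036},
    {"xyz": [-0.005, 0, 0.048], "twist": 0, "claw": 0.036},
    {"xyz": [-0.005, 0, 0.048], "twist": 0, "claw": 0.036},
    {"xyz": [-0.005, 0, 0.048], "twist": 0, "claw": 0.0},
    {"xyz": [-0.005, 0, 0.048], "twist": 0, "claw": 0.0},
    {"xyz": [-0.005, 0, 0.048], "twist": 0, "claw": 0.0},
  ],
  grip_force=15,
)

```text
clock: 28.5
tcp_pos: [0.4091, 0.3246, 0.0156]
tool_rot: [[-0.141, 0.989, -0.034], [0.99, 0.142, 0.021], [0.025, -0.031, -0.999]]
force: [-0.1, -0.1, 1.8]
gripper_width: 0.214
```

Call:
servo_tool(
  rows=[
    {"xyz": [0, 0, 0], "twist": 0, "claw": 0},
    {"xyz": [0, 0, -0.03], "twist": 0, "claw": 0},
    {"xyz": [0, 0, -0.06], "twist": 0, "claw": 0},
    {"xyz": [0, 0, -0.1], "twist": 0, "claw": 0},
    {"xyz": [0, 0, -0.15], "twist": 0, "claw": 0},
    {"xyz": [0, 0, -0.18], "twist": 0, "claw": 0},
    {"xyz": [0, 0, -0.18], "twist": 0, "claw": 0},
  ],
)

```text
clock: 29.2
tcp_pos: [0.4181, 0.3221, 0.2]
tool_rot: [[-0.141, 0.99, -0.026], [0.99, 0.142, 0.027], [0.03, -0.022, -0.999]]
force: [1.2, -0.0, -0.6]
gripper_width: 0.212
```

```bash
python3 go.py .4085 .328 .0145 8.5; python3 - <<'E'
from m import *
a=snap('top','top9.png')[205:295,110:220];b=snap('scene','scene9.png')[70:180,290:425]
a=cv2.resize(a,(400,327));b=cv2.resize(b,(400,327))
cv2.imwrite('pics/v9.png',np.hstack([a,b])[...,::-1])
E
```

```text
t 29.2 tcp [0.4181 0.3221 0.2   ] jaw 8.1 F [ 1.2027 -0.0099 -0.5744] w 19.8 j7 -0.22
xyz [ 0.0016 -0.0045  0.1858] twist -0.4 dist 0.186
```

View pics/v9.png

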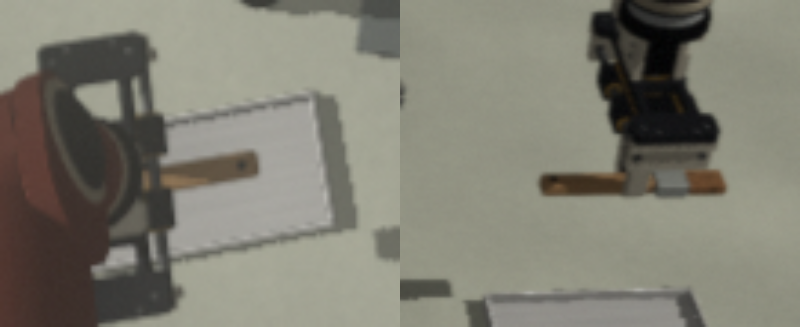

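```bash
python3 go.py .47 .06 .2 8.1 .415 -.204 .16 8.1
```

```text
t 29.3 tcp [0.4149 0.3209 0.1956] jaw 8.2 F [-0.0372 -1.0979 -1.0619] w 19.8 j7 -0.22
xyz [-0.2659  0.0172 -0.0118] twist 0.1 dist 0.267
xyz [-0.5204 -0.0736  0.0244] twist 0.1 dist 0.526
```

Call:
servo_tool(
  rows=[
    {"xyz": [-0.03, 0.002, 0], "twist": 0, "claw": 0},
    {"xyz": [-0.07, 0.005, 0], "twist": 0, "claw": 0},
    {"xyz": [-0.11, 0.007, -0.005], "twist": 0, "claw": 0},
    {"xyz": [-0.15, 0.01, -0.008], "twist": 0, "claw": 0},
    {"xyz": [-0.19, 0.012, -0.01], "twist": 0, "claw": 0},
    {"xyz": [-0.23, 0.016, -0.01], "twist": 0, "claw": 0},
    {"xyz": [-0.25, 0.016, -0.01], "twist": 0, "claw": 0},
    {"xyz": [-0.25, 0.016, -0.01], "twist": 0, "claw": 0},
  ],
)

```text
clock: 30.1
tcp_pos: [0.4656, 0.0717, 0.1971]
tool_rot: [[-0.134, 0.99, -0.038], [0.991, 0.135, 0.019], [0.024, -0.035, -0.999]]
force: [0.3, -0.5, -0.7]
gripper_width: 0.215
```

```bash
python3 go.py .415 -.204 .14 8.1
```

```text
t 30.1 tcp [0.4656 0.0717 0.1971] jaw 7.8 F [ 0.2534 -0.4578 -0.7497] w 20.0 j7 0.26
xyz [-0.2677 -0.0853  0.0538] twist -0.3 dist 0.286
```

Call:
servo_tool(
  rows=[
    {"xyz": [-0.04, -0.012, 0], "twist": 0, "claw": 0},
    {"xyz": [-0.085, -0.025, 0], "twist": 0, "claw": 0},
    {"xyz": [-0.13, -0.04, 0], "twist": 0, "claw": 0},
    {"xyz": [-0.18, -0.055, 0], "twist": 0, "claw": 0},
    {"xyz": [-0.22, -0.07, 0], "twist": 0, "claw": 0},
    {"xyz": [-0.268, -0.085, 0.02], "twist": 0, "claw": 0},
    {"xyz": [-0.268, -0.085, 0.054], "twist": 0, "claw": 0},
    {"xyz": [-0.268, -0.085, 0.054], "twist": 0, "claw": 0},
  ],
)

```text
clock: 30.9
tcp_pos: [0.412, -0.2023, 0.1358]
tool_rot: [[-0.132, 0.99, -0.048], [0.991, 0.133, 0.024], [0.03, -0.044, -0.999]]
force: [-0.3, 1.0, -0.8]
gripper_width: 0.215
```

Call:
servo_tool(
  rows=[
    {"xyz": [0, 0, 0], "twist": 0, "claw": 0},
  ],
)

```text
clock: 31.0
tcp_pos: [0.4121, -0.2003, 0.1352]
tool_rot: [[-0.134, 0.99, -0.05], [0.99, 0.136, 0.026], [0.033, -0.046, -0.998]]
force: [-0.1, -0.4, -1.2]
gripper_width: 0.214
```

```bash
python3 go.py .415 -.204 .1 8.1; python3 - <<'E'
from m import *
a=snap('top','top10.png')[180:300,270:420];b=snap('scene','scene10.png')[70:190,80:230]
a=cv2.resize(a,(400,320));b=cv2.resize(b,(400,320))
cv2.imwrite('pics/v10.png',np.hstack([a,b])[...,::-1])
E
```

```text
t 31.0 tcp [ 0.4121 -0.2003  0.1352] jaw 7.8 F [-0.0947 -0.3855 -1.1609] w 19.9 j7 0.92
xyz [-0.0052  0.0039  0.0349] twist -0.3 dist 0.036
```

View pics/v10.png

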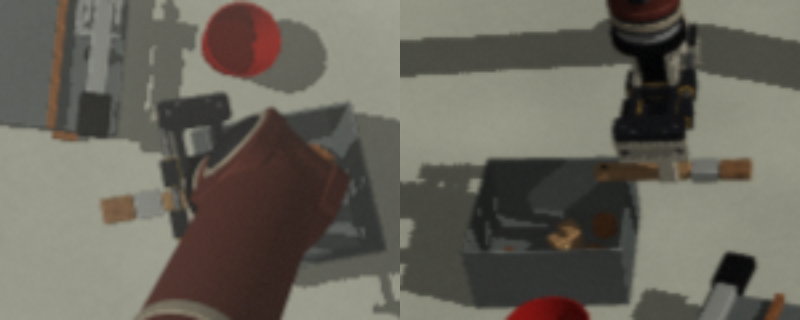

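Call:
servo_tool(
  rows=[
    {"xyz": [0, 0, 0.02], "twist": 0, "claw": 0},
    {"xyz": [0, 0, 0.035], "twist": 0, "claw": 0},
    {"xyz": [0, 0, 0.045], "twist": 0, "claw": 0},
    {"xyz": [0, 0, 0.05], "twist": 0, "claw": 0},
    {"xyz": [0, 0, 0.055], "twist": 0, "claw": 0},
    {"xyz": [0, 0, 0.06], "twist": 0, "claw": 0},
    {"xyz": [0, 0, 0.06], "twist": 0, "claw": 0},
  ],
)

```text
clock: 31.8
tcp_pos: [0.4102, -0.1986, 0.0759]
tool_rot: [[-0.136, 0.99, -0.048], [0.99, 0.137, 0.025], [0.032, -0.044, -0.999]]
force: [-0.0, 0.8, 1.0]
gripper_width: 0.213
```

```bash
python3 go.py .415 -.204 .1 8.1; python3 - <<'E'
from m import *
a=snap('top','top11.png')[180:300,270:420];b=snap('scene','scene11.png')[70:190,80:230]
a=cv2.resize(a,(400,320));b=cv2.resize(b,(400,320))
cv2.imwrite('pics/v11.png',np.hstack([a,b])[...,::-1])
E
```

```text
t 31.8 tcp [ 0.4102 -0.1986  0.0759] jaw 7.9 F [-0.0373  0.8457  0.9842] w 19.8 j7 0.99
xyz [-0.0052  0.003  -0.0244] twist -0.2 dist 0.025
```

View pics/v11.png

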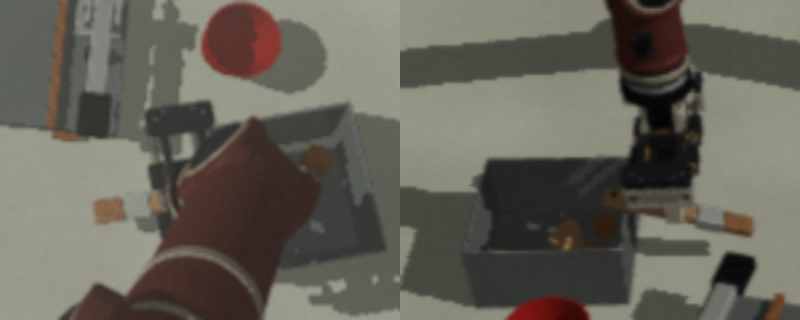

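Call:
servo_tool(
  rows=[
    {"xyz": [0, 0, 0.005], "twist": 0, "claw": 0},
    {"xyz": [0, 0, 0.01], "twist": 0, "claw": 0},
    {"xyz": [0, 0, 0.014], "twist": 0, "claw": 0},
    {"xyz": [0, 0, 0.014], "twist": 0, "claw": 0},
  ],
)

```text
clock: 32.3
tcp_pos: [0.4087, -0.1986, 0.0616]
tool_rot: [[-0.135, 0.99, -0.049], [0.99, 0.136, 0.025], [0.032, -0.045, -0.998]]
force: [-0.4, -0.6, 0.7]
gripper_width: 0.214
```

```bash
python3 go.py .415 -.204 .1 8.1; python3 - <<'E'
from m import *
a=snap('top','top12.png')[180:300,270:420];b=snap('scene','scene12.png')[70:190,80:230]
a=cv2.resize(a,(400,320));b=cv2.resize(b,(400,320))
cv2.imwrite('pics/v12.png',np.hstack([a,b])[...,::-1])
E
```

```text
t 32.3 tcp [ 0.4087 -0.1986  0.0616] jaw 7.8 F [-0.3871 -0.5711  0.7299] w 19.9 j7 1.0
xyz [-0.005   0.0037 -0.0388] twist -0.3 dist 0.039
```

View pics/v12.png

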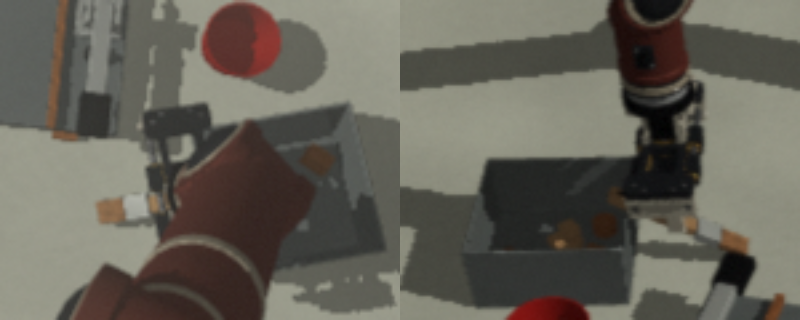

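```bash
cat >> h.py <<'E'
def tri(a,b):
    o1,d1=ray('top',*a);o2,d2=ray('scene',*b)
    A=np.stack([d1,-d2],1); t=np.linalg.lstsq(A,o2-o1,rcond=None)[0]
    p,q=o1+d1*t[0],o2+d2*t[1]; return (p+q)/2,np.linalg.norm(p-q)
E
python3 - <<'E'
from h import *
print(tri((306.5,259.2),(80+343*.375,70+241*.375)))
E
```

```text
(array([ 0.39649456, -0.12505901,  0.02570424]), np.float64(0.00495408508456205))
```

Call:
servo_tool(
  rows=[
    {"xyz": [-0.005, 0, -0.001], "twist": 0, "claw": 0},
    {"xyz": [-0.01, 0, -0.002], "twist": 0, "claw": 0},
    {"xyz": [-0.015, 0, -0.003], "twist": 0, "claw": 0},
    {"xyz": [-0.018, 0, -0.003], "twist": 0, "claw": 0},
    {"xyz": [-0.018, 0, -0.003], "twist": 0, "claw": 0},
    {"xyz": [-0.018, 0, -0.003], "twist": 0, "claw": 0},
  ],
)

```text
clock: 33.0
tcp_pos: [0.4112, -0.2167, 0.0643]
tool_rot: [[-0.135, 0.99, -0.049], [0.99, 0.136, 0.025], [0.032, -0.045, -0.998]]
force: [-0.5, 1.5, 0.7]
gripper_width: 0.214
```

```bash
python3 go.py .415 -.204 .1 8.1; python3 - <<'E'
from m import *
a=snap('top','top13.png')[230:280,280:340];b=snap('scene','scene13.png')[100:190,140:230]
a=cv2.resize(a,(400,333));b=cv2.resize(b,(400,400))[:333]
cv2.imwrite('pics/v13.png',np.hstack([a,b])[...,::-1])
E
```

```text
t 33.0 tcp [ 0.4112 -0.2167  0.0643] jaw 7.8 F [-0.5392  1.4786  0.7116] w 19.9 j7 1.02
xyz [ 0.0132  0.0039 -0.0355] twist -0.3 dist 0.038
```

View pics/v13.png

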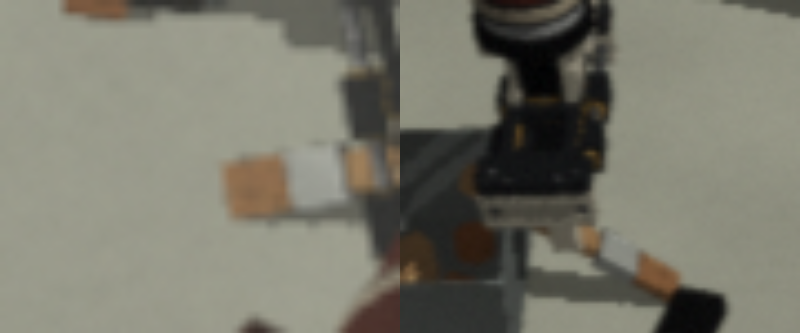

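```bash
python3 - <<'E'
from h import *
print(tri((313.3,258.1),(200.,164.)))
g=np.array([.4112,-.2167,.0643-.0046]);print(tri((313.3,258.1),(200.,164.))[0]-g)
E
```

```text
(array([ 0.39957026, -0.15041816,  0.01061081]), np.float64(0.008497799233222409))
[-0.01162974  0.06628184 -0.04908919]
```

Call:
servo_tool(
  rows=[
    {"xyz": [0.01, 0, -0.02], "twist": 0, "claw": 0},
    {"xyz": [0.01, 0, -0.05], "twist": 0, "claw": 0},
    {"xyz": [0.01, 0, -0.09], "twist": 0, "claw": 0},
    {"xyz": [0.01, 0, -0.13], "twist": 0, "claw": 0},
    {"xyz": [0.01, 0, -0.14], "twist": 0, "claw": 0},
    {"xyz": [0.01, 0, -0.14], "twist": 0, "claw": 0},
  ],
  grip_force=20,
)

```text
clock: 33.7
tcp_pos: [0.418, -0.2115, 0.2057]
tool_rot: [[-0.135, 0.99, -0.044], [0.99, 0.136, 0.022], [0.028, -0.041, -0.999]]
force: [0.7, -0.2, -1.6]
gripper_width: 0.214
```

```bash
python3 go.py .605 -.347 .2 8.1
```

```text
t 33.7 tcp [ 0.418  -0.2115  0.2057] jaw 7.8 F [ 0.7021 -0.176  -1.5624] w 19.9 j7 0.86
xyz [-0.1596  0.167  -0.0056] twist -0.3 dist 0.231
```

Call:
servo_tool(
  rows=[
    {"xyz": [-0.02, 0.02, 0], "twist": 0, "claw": 0},
    {"xyz": [-0.045, 0.05, 0], "twist": 0, "claw": 0},
    {"xyz": [-0.075, 0.08, 0], "twist": 0, "claw": 0},
    {"xyz": [-0.11, 0.115, 0], "twist": 0, "claw": 0},
    {"xyz": [-0.14, 0.15, 0], "twist": 0, "claw": 0},
    {"xyz": [-0.16, 0.167, 0], "twist": 0, "claw": 0},
    {"xyz": [-0.16, 0.167, 0], "twist": 0, "claw": 0},
    {"xyz": [-0.16, 0.167, 0], "twist": 0, "claw": 0},
  ],
)

```text
clock: 34.5
tcp_pos: [0.6034, -0.3472, 0.1911]
tool_rot: [[-0.133, 0.99, -0.049], [0.991, 0.135, 0.025], [0.031, -0.045, -0.998]]
force: [0.1, 0.4, -0.8]
gripper_width: 0.216
```

```bash
python3 go.py .605 -.347 .12 8.1 .605 -.347 .0935 8.1; python3 - <<'E'
from m import *
a=snap('top','top14.png')[140:260,290:440];b=snap('scene','scene14.png')[120:240,70:220]
a=cv2.resize(a,(400,320));b=cv2.resize(b,(400,320))
cv2.imwrite('pics/v14.png',np.hstack([a,b])[...,::-1])
E
```

```text
t 34.5 tcp [ 0.6034 -0.3472  0.1911] jaw 7.8 F [ 0.0672  0.383  -0.7886] w 20.0 j7 0.89
xyz [-0.0022  0.0048  0.0709] twist -0.3 dist 0.071
xyz [-0.0031  0.006   0.0974] twist -0.3 dist 0.098
```

View pics/v14.png

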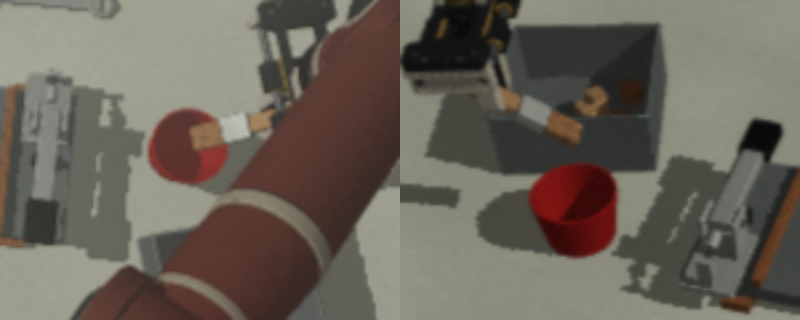

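```bash
python3 - <<'E'
from h import *
p,e=tri((361.8,191.5),(135.4,171.5));print(p,e,p-np.array([.6034,-.3472,.1911]))
E
```

```text
[ 0.59184071 -0.28094681  0.13308128] 0.0033661525361848117 [-0.01155929  0.06625319 -0.05801872]
```

Tip offset agrees (−0.012, 0.066, −0.056). Descend into the cup.

Call:
servo_tool(
  rows=[
    {"xyz": [-0.001, 0.002, 0.03], "twist": 0, "claw": 0},
    {"xyz": [-0.002, 0.004, 0.06], "twist": 0, "claw": 0},
    {"xyz": [-0.003, 0.006, 0.08], "twist": 0, "claw": 0},
    {"xyz": [-0.003, 0.006, 0.097], "twist": 0, "claw": 0},
    {"xyz": [-0.003, 0.006, 0.097], "twist": 0, "claw": 0},
    {"xyz": [-0.003, 0.006, 0.097], "twist": 0, "claw": 0},
    {"xyz": [-0.003, 0.006, 0.097], "twist": 0, "claw": 0},
    {"xyz": [-0.003, 0.006, 0.097], "twist": 0, "claw": 0},
  ],
)

```text
clock: 35.4
tcp_pos: [0.606, -0.3467, 0.0975]
tool_rot: [[-0.134, 0.99, -0.044], [0.991, 0.135, 0.023], [0.029, -0.041, -0.999]]
force: [-0.5, -0.1, -1.0]
gripper_width: 0.212
```

```bash
python3 go.py .605 -.347 .2 8.1 ; python3 - <<'E'
from m import *
a=snap('top','top15.png')[140:260,290:440];b=snap('scene','scene15.png')[120:240,70:220]
a=cv2.resize(a,(400,320));b=cv2.resize(b,(400,320))
cv2.imwrite('pics/v15.png',np.hstack([a,b])[...,::-1])
E
```

```text
t 35.4 tcp [ 0.606  -0.3467  0.0975] jaw 7.8 F [-0.474  -0.0676 -0.9927] w 19.7 j7 0.93
xyz [ 0.0028 -0.0052 -0.1023] twist -0.3 dist 0.102
```

View pics/v15.png

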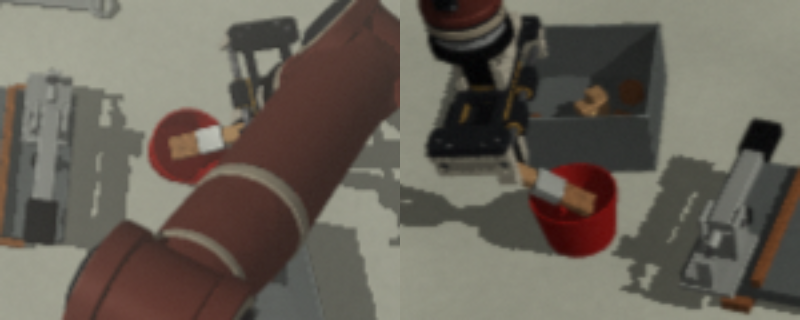

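Call:
servo_tool(
  rows=[
    {"xyz": [0, 0, 0.005], "twist": 0, "claw": 0},
    {"xyz": [0, 0, 0.007], "twist": 0, "claw": 0},
    {"xyz": [0, 0, 0.007], "twist": 0, "claw": 0},
    {"xyz": [0, 0, 0.007], "twist": 0, "claw": 0},
    {"xyz": [0, 0, 0.007], "twist": 0, "claw": 0},
    {"xyz": [0, 0, 0.007], "twist": 0, "claw": 0},
  ],
)

```text
clock: 36.1
tcp_pos: [0.6055, -0.3465, 0.09]
tool_rot: [[-0.134, 0.99, -0.045], [0.991, 0.135, 0.023], [0.029, -0.042, -0.999]]
force: [-0.2, 1.0, -0.7]
gripper_width: 0.208
```

```bash
python3 go.py .605 -.347 .2 8.1 ; python3 - <<'E'
from m import *
a=snap('top','top16.png')[160:220,330:405];b=snap('scene','scene16.png')[160:220,100:175]
a=cv2.resize(a,(400,320));b=cv2.resize(b,(400,320))
cv2.imwrite('pics/v16.png',np.hstack([a,b])[...,::-1])
E
```

```text
t 36.1 tcp [ 0.6055 -0.3465  0.09  ] jaw 7.8 F [-0.1735  1.0242 -0.7363] w 19.3 j7 0.93
xyz [ 0.0028 -0.0052 -0.1098] twist -0.3 dist 0.11
```

View pics/v16.png

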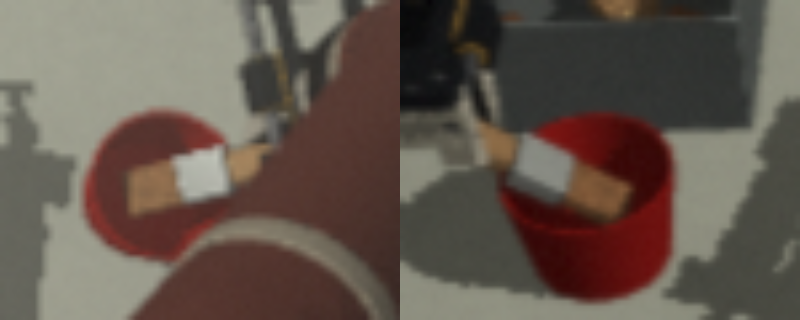

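```bash
python3 - <<'E'
from h import *
p,e=tri((353.6,195.2),(141.,198.));print(p,e,p-np.array([.6055,-.3465,.09]))
E
```

```text
[ 0.59485686 -0.27969267  0.03835518] 0.0024273053960847655 [-0.01064314  0.06680733 -0.05164482]
```

Call:
servo_tool(
  rows=[
    {"xyz": [0.0, -0.001, -0.02], "twist": 0, "claw": 0},
    {"xyz": [0.001, -0.003, -0.05], "twist": 0, "claw": 0},
    {"xyz": [0.003, -0.005, -0.09], "twist": 0, "claw": 0},
    {"xyz": [0.003, -0.006, -0.12], "twist": 0, "claw": 0},
    {"xyz": [0.003, -0.006, -0.13], "twist": 0, "claw": 0},
    {"xyz": [0.003, -0.006, -0.13], "twist": 0, "claw": 0},
  ],
)

```text
clock: 36.8
tcp_pos: [0.6055, -0.3479, 0.2216]
tool_rot: [[-0.134, 0.99, -0.042], [0.991, 0.135, 0.022], [0.027, -0.039, -0.999]]
force: [-0.3, -0.3, -0.5]
gripper_width: 0.211
```

```bash
python3 go.py .612 -.004 .2 8.1
```

```text
t 36.8 tcp [ 0.6055 -0.3479  0.2216] jaw 7.8 F [-0.2891 -0.2775 -0.4995] w 19.7 j7 0.88
xyz [0.3392 0.0538 0.0288] twist -0.3 dist 0.345
```

Call:
servo_tool(
  rows=[
    {"xyz": [0.03, 0.005, 0], "twist": 0, "claw": 0},
    {"xyz": [0.07, 0.011, 0], "twist": 0, "claw": 0},
    {"xyz": [0.12, 0.02, 0.005], "twist": 0, "claw": 0},
    {"xyz": [0.17, 0.027, 0.01], "twist": 0, "claw": 0},
    {"xyz": [0.22, 0.035, 0.02], "twist": 0, "claw": 0},
    {"xyz": [0.27, 0.043, 0.02], "twist": 0, "claw": 0},
    {"xyz": [0.3, 0.048, 0.025], "twist": 0, "claw": 0},
    {"xyz": [0.3, 0.048, 0.025], "twist": 0, "claw": 0},
  ],
)

```text
clock: 37.6
tcp_pos: [0.6106, -0.0338, 0.1991]
tool_rot: [[-0.146, 0.988, -0.049], [0.989, 0.147, 0.028], [0.035, -0.045, -0.998]]
force: [0.2, 1.3, -0.6]
gripper_width: 0.215
```

```bash
python3 go.py .612 -.004 .13 8.1
```

```text
t 37.6 tcp [ 0.6106 -0.0338  0.1991] jaw 8.5 F [ 0.2238  1.2737 -0.5547] w 20.0 j7 0.49
xyz [0.0268 0.0089 0.0698] twist 0.4 dist 0.075
```

Call:
servo_tool(
  rows=[
    {"xyz": [0.013, 0.004, 0.02], "twist": 0, "claw": 0},
    {"xyz": [0.027, 0.009, 0.04], "twist": 0, "claw": 0},
    {"xyz": [0.027, 0.009, 0.07], "twist": 0, "claw": 0},
    {"xyz": [0.027, 0.009, 0.07], "twist": 0, "claw": 0},
    {"xyz": [0.027, 0.009, 0.07], "twist": 0, "claw": 0},
    {"xyz": [0.027, 0.009, 0.07], "twist": 0, "claw": 0},
  ],
)

```text
clock: 38.2
tcp_pos: [0.6127, -0.0053, 0.1307]
tool_rot: [[-0.144, 0.988, -0.048], [0.989, 0.146, 0.027], [0.034, -0.043, -0.998]]
force: [0.3, 0.6, -0.5]
gripper_width: 0.213
```

```bash
python3 go.py .612 -.004 .13 8.1; python3 - <<'E'
from m import *
a=snap('top','top17.png')[150:240,195:307];b=snap('scene','scene17.png')[140:230,190:302]
a=cv2.resize(a,(400,320));b=cv2.resize(b,(400,320))
cv2.imwrite('pics/v17.png',np.hstack([a,b])[...,::-1])
E
```

```text
t 38.2 tcp [ 0.6127 -0.0053  0.1307] jaw 8.4 F [ 0.3311  0.6329 -0.5243] w 19.8 j7 0.49
xyz [ 0.0013 -0.0005  0.0008] twist 0.3 dist 0.002
```

View pics/v17.png

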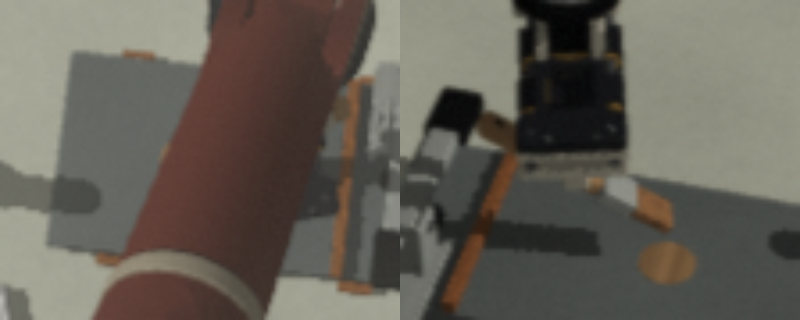

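Call:
servo_tool(
  rows=[
    {"xyz": [0.001, 0, 0.02], "twist": 0, "claw": 0},
    {"xyz": [0.001, 0.001, 0.035], "twist": 0, "claw": 0},
    {"xyz": [0.001, 0.001, 0.042], "twist": 0, "claw": 0},
    {"xyz": [0.001, 0.001, 0.045], "twist": 0, "claw": 0},
    {"xyz": [0.001, 0.001, 0.048], "twist": 0, "claw": 0},
    {"xyz": [0.001, 0.001, 0.048], "twist": 0, "claw": 0},
  ],
)

```text
clock: 38.9
tcp_pos: [0.6123, -0.0033, 0.0838]
tool_rot: [[-0.144, 0.989, -0.045], [0.989, 0.145, 0.027], [0.033, -0.04, -0.999]]
force: [1.0, -2.1, 3.3]
gripper_width: 0.211
```

```bash
python3 go.py .612 -.004 .08 8.1; python3 - <<'E'
from m import *
b=snap('scene','scene18.png')[140:230,190:302]
cv2.imwrite('pics/v18.png',cv2.resize(b,(700,560))[...,::-1])
E
```

```text
t 38.9 tcp [ 0.6123 -0.0033  0.0838] jaw 8.4 F [ 1.0088 -2.1284  3.3194] w 19.6 j7 0.51
xyz [-0.0007 -0.0002  0.0038] twist 0.3 dist 0.004
```

View pics/v18.png

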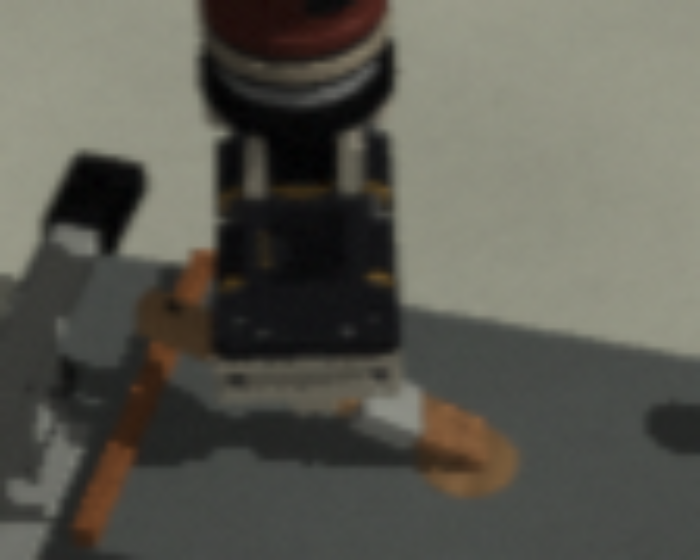

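Call:
servo_tool(
  rows=[
    {"xyz": [0, 0, 0.002], "twist": 0, "claw": 0},
    {"xyz": [0, 0, 0.002], "twist": 0, "claw": 0},
    {"xyz": [0, 0, 0.002], "twist": 0, "claw": 0},
  ],
)

```text
clock: 39.25
tcp_pos: [0.6125, -0.0031, 0.0822]
tool_rot: [[-0.144, 0.989, -0.044], [0.989, 0.145, 0.027], [0.033, -0.04, -0.999]]
force: [0.1, -2.6, 4.0]
gripper_width: 0.216
```

Call:
servo_tool(
  rows=[
    {"xyz": [0, 0, -0.03], "twist": 0, "claw": 0},
    {"xyz": [0, 0, -0.07], "twist": 0, "claw": 0},
    {"xyz": [0, 0, -0.11], "twist": 0, "claw": 0},
    {"xyz": [0, 0, -0.125], "twist": 0, "claw": 0},
    {"xyz": [0, 0, -0.125], "twist": 0, "claw": 0},
  ],
)

```text
clock: 39.75
tcp_pos: [0.6192, -0.0053, 0.209]
tool_rot: [[-0.146, 0.989, -0.04], [0.989, 0.147, 0.029], [0.034, -0.035, -0.999]]
force: [-0.5, -0.5, -0.9]
gripper_width: 0.215
```

```bash
python3 go.py .48 .2 .2 8.1; python3 - <<'E'
from m import *
b=snap('scene','scene19.png')[90:200,170:320]
cv2.imwrite('pics/v19.png',cv2.resize(b,(700,513))[...,::-1])
E
```

```text
t 39.75 tcp [ 0.6192 -0.0053  0.209 ] jaw 8.4 F [-0.501  -0.54   -0.8728] w 20.0 j7 0.44
xyz [ 0.2229 -0.1071  0.0204] twist 0.3 dist 0.248
```

View pics/v19.png

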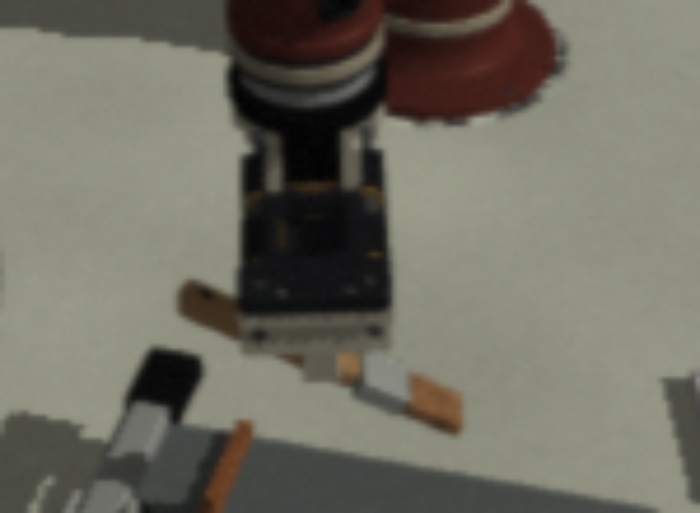

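Call:
servo_tool(
  rows=[
    {"xyz": [0.03, -0.02, 0], "twist": 0, "claw": 0},
    {"xyz": [0.06, -0.05, 0], "twist": 0, "claw": 0},
    {"xyz": [0.1, -0.08, 0], "twist": 0, "claw": 0},
    {"xyz": [0.15, -0.1, 0], "twist": 0, "claw": 0},
    {"xyz": [0.19, -0.107, 0], "twist": 0, "claw": 0},
    {"xyz": [0.22, -0.107, 0], "twist": 0, "claw": 0},
    {"xyz": [0.22, -0.107, 0], "twist": 0, "claw": 0},
    {"xyz": [0.22, -0.107, 0], "twist": 0, "claw": 0},
  ],
)

```text
clock: 40.6
tcp_pos: [0.4784, 0.1974, 0.2169]
tool_rot: [[-0.148, 0.988, -0.048], [0.988, 0.149, 0.027], [0.034, -0.043, -0.999]]
force: [0.2, 0.1, -0.3]
gripper_width: 0.212
```

```bash
python3 go.py .417 .317 .13 8.1
```

```text
t 40.6 tcp [0.4784 0.1974 0.2169] jaw 8.6 F [ 0.2396  0.0544 -0.3114] w 19.7 j7 0.06
xyz [ 0.1244 -0.0391  0.0929] twist 0.5 dist 0.16
```

Call:
servo_tool(
  rows=[
    {"xyz": [0.03, -0.01, 0.01], "twist": 0, "claw": 0},
    {"xyz": [0.07, -0.02, 0.03], "twist": 0, "claw": 0},
    {"xyz": [0.11, -0.032, 0.06], "twist": 0, "claw": 0},
    {"xyz": [0.124, -0.039, 0.093], "twist": 0, "claw": 0},
    {"xyz": [0.124, -0.039, 0.093], "twist": 0, "claw": 0},
    {"xyz": [0.124, -0.039, 0.093], "twist": 0, "claw": 0},
    {"xyz": [0.124, -0.039, 0.093], "twist": 0, "claw": 0},
  ],
)

```text
clock: 41.3
tcp_pos: [0.42, 0.3142, 0.1313]
tool_rot: [[-0.143, 0.989, -0.044], [0.989, 0.144, 0.027], [0.033, -0.04, -0.999]]
force: [0.4, 0.9, -0.4]
gripper_width: 0.212
```

```bash
python3 go.py .417 .317 .06 8.1 .417 .317 .016 8.1; python3 - <<'E'
from m import *
a=snap('top','top20.png')[200:290,110:222];b=snap('scene','scene20.png')[90:200,290:425]
a=cv2.resize(a,(400,320));b=cv2.resize(b,(400,320))
cv2.imwrite('pics/v20.png',np.hstack([a,b])[...,::-1])
E
```

```text
t 41.3 tcp [0.42   0.3142 0.1313] jaw 8.3 F [ 0.4163  0.8508 -0.3557] w 19.7 j7 -0.1
xyz [0.0009 0.0003 0.0714] twist 0.2 dist 0.071
xyz [-0.0006  0.0021  0.1153] twist 0.2 dist 0.115
```

View pics/v20.png

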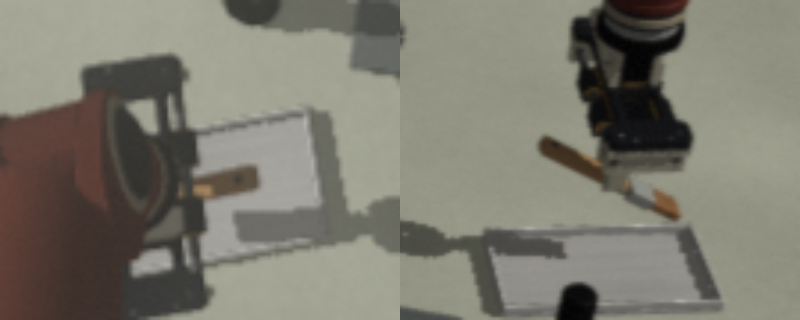

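Call:
servo_tool(
  rows=[
    {"xyz": [0, 0, 0.03], "twist": 0, "claw": 0},
    {"xyz": [0, 0.001, 0.055], "twist": 0, "claw": 0},
    {"xyz": [0, 0.001, 0.07], "twist": 0, "claw": 0},
    {"xyz": [0, 0.001, 0.08], "twist": 0, "claw": 0},
    {"xyz": [0, 0.002, 0.088], "twist": 0, "claw": 0},
    {"xyz": [0, 0.002, 0.095], "twist": 0, "claw": 0},
    {"xyz": [0, 0.002, 0.1], "twist": 0, "claw": 0},
    {"xyz": [0, 0.002, 0.1], "twist": 0, "claw": 0},
  ],
  grip_force=10,
)

```text
clock: 42.2
tcp_pos: [0.4173, 0.3182, 0.0314]
tool_rot: [[-0.144, 0.989, -0.044], [0.989, 0.145, 0.028], [0.034, -0.039, -0.999]]
force: [0.2, 0.2, 0.1]
gripper_width: 0.216
```

```bash
python3 go.py .417 .317 .017 8.1; python3 - <<'E'
from m import *
a=snap('top','top21.png')[200:290,110:222];b=snap('scene','scene21.png')[120:230,290:425]
a=cv2.resize(a,(400,320));b=cv2.resize(b,(400,320))
cv2.imwrite('pics/v21.png',np.hstack([a,b])[...,::-1])
E
```

```text
t 42.2 tcp [0.4173 0.3182 0.0314] jaw 8.3 F [0.17   0.2105 0.0807] w 20.1 j7 -0.0
xyz [-0.0016  0.0001  0.0143] twist 0.2 dist 0.014
```

View pics/v21.png

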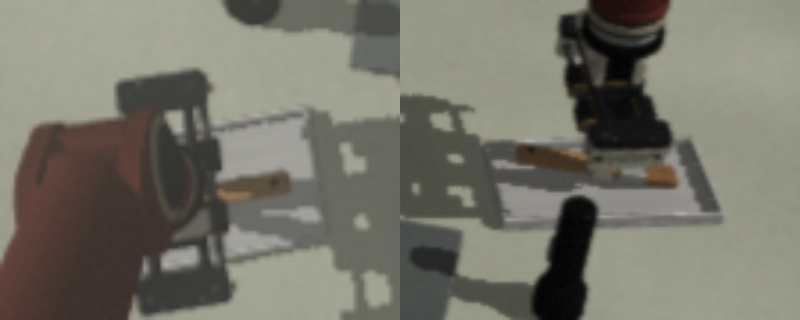

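Rotating flat as intended. Lower the rest, then release.

Call:
servo_tool(
  rows=[
    {"xyz": [0, 0, 0.005], "twist": 0, "claw": 0},
    {"xyz": [0, 0, 0.01], "twist": 0, "claw": 0},
    {"xyz": [0, 0, 0.014], "twist": 0, "claw": 0},
    {"xyz": [0, 0, 0.014], "twist": 0, "claw": 0},
    {"xyz": [0, 0, 0.014], "twist": 0, "claw": 0.04},
    {"xyz": [0, 0, 0.014], "twist": 0, "claw": 0.04},
    {"xyz": [0, 0, 0.014], "twist": 0, "claw": 0.04},
    {"xyz": [0, 0, 0.014], "twist": 0, "claw": 0.04},
  ],
)

```text
clock: 43.1
tcp_pos: [0.4164, 0.3189, 0.0178]
tool_rot: [[-0.144, 0.989, -0.044], [0.989, 0.146, 0.029], [0.035, -0.04, -0.999]]
force: [0.0, 0.6, -0.6]
gripper_width: 0.426
```

Call:
servo_tool(
  rows=[
    {"xyz": [0, 0, -0.02], "twist": 0, "claw": 0.04},
    {"xyz": [0, 0, -0.06], "twist": 0, "claw": 0.04},
    {"xyz": [0, 0, -0.1], "twist": 0, "claw": 0.04},
    {"xyz": [0, 0, -0.15], "twist": 0, "claw": 0.04},
    {"xyz": [-0.05, 0, -0.2], "twist": 0, "claw": 0.04},
    {"xyz": [-0.2, 0.04, -0.2], "twist": 0, "claw": 0.04},
    {"xyz": [-0.2, 0.04, -0.2], "twist": 0, "claw": 0.04},
    {"xyz": [-0.2, 0.04, -0.2], "twist": 0, "claw": 0.04},
  ],
)

```text
clock: 43.9
tcp_pos: [0.4865, 0.1384, 0.2089]
tool_rot: [[-0.146, 0.988, -0.043], [0.989, 0.147, 0.029], [0.035, -0.038, -0.999]]
force: [0.7, 0.6, -0.5]
gripper_width: 0.431
```

Call:
servo_tool(
  rows=[
    {"xyz": [-0.02, 0, 0], "twist": 0, "claw": 0.04},
    {"xyz": [-0.02, 0, 0], "twist": 0, "claw": 0.04},
    {"xyz": [-0.02, 0, 0], "twist": 0, "claw": 0.04},
    {"xyz": [-0.02, 0, 0], "twist": 0, "claw": 0.04},
  ],
)

```text
clock: 44.3
tcp_pos: [0.4887, 0.1209, 0.2079]
tool_rot: [[-0.149, 0.988, -0.044], [0.988, 0.15, 0.031], [0.037, -0.039, -0.999]]
force: [0.4, -0.0, -0.3]
gripper_width: 0.429
```

```bash
python3 go.py .417 .317 .017 8.1; python3 - <<'E'
from m import *
a=snap('top','top22.png')[140:290,110:450];b=snap('scene','scene22.png')[110:280,90:425]
a=cv2.resize(a,(680,300));b=cv2.resize(b,(680,345))[:300]
cv2.imwrite('pics/v22.png',np.vstack([a,b])[...,::-1])
blobs('top22.png','top',(130,240,205,275),z=.014,minA=10)
E
```

```text
t 44.3 tcp [0.4887 0.1209 0.2079] jaw 8.7 F [ 0.3598 -0.0371 -0.2719] w 39.9 j7 0.23
xyz [ 0.1974 -0.0339  0.1997] twist 0.6 dist 0.283
px [145.6 258.7] area 49.5 c [405.7 387.8] size [21.3 29. ] long axis deg 98.4
px [187.4 257. ] area 710.5 c [408.9 269.8] size [107.5 137.1] long axis deg 90.2
```

View pics/v22.png

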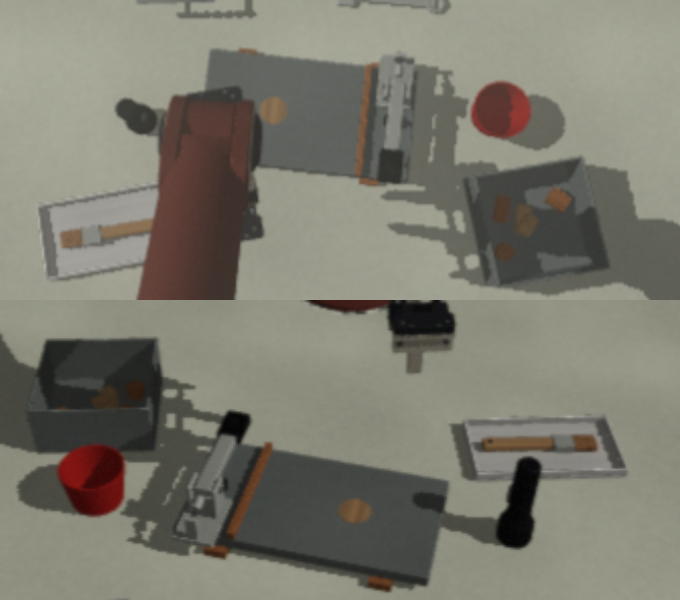

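```bash
python3 -c "
from rig import ctrl
print(ctrl.sign_off())"
```

```text
the job is handed in; nothing more can be done
None
```

The job is handed in at about 44 s. Every step looked done in the last pictures, though the interface gives no verdict.

**What I did**
- I pressed the clamp handle down and it stayed.
- I put all five offcuts that were present (2–6; offcut 1 was absent) into the bin.
- I tilted the brush about 35° in the grip by pressing its tail on the bin rim, because the tool itself cannot tilt.
- I dipped the bristles about 20 mm below the cup rim, then touched them on the bare patch with about 4 N.
- I laid the brush back in its tray and drew the gripper clear.

**Last checks**
- **Bin:** five offcuts are visible in it and none are left on the board.
- **Clamp:** the arm is level. I judged this by eye, as its angle cannot be read.
- **Brush:** it lies flat in the middle of the tray.
- **Bystanders:** the cup, torch and wrench look unmoved, though the last pictures only partly show the wrench.

**Small disagreements**
- The tool gradually drifted about 3° off vertical during the run.
- The two camera views of the bristle tip differed by 2–8 mm. The dip depth and touch point are good to a few millimetres.

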